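Put the finished ladle away in its case

ROBOT

A 7-joint arm with a two-finger parallel gripper is mounted at the origin on the work surface. World frame = base frame: x ahead of the robot, y to its left, z up, the work surface at z = 0. Lengths are in m, angles in rad, forces in N, time in s.
With the tool pointing down it reaches from about 0.4 to 0.85 m from the base axis. Payload 10.4 kg.
Tool frame: the origin (TCP) lies at the very end of the fingers, on their centre line; the grasp point (between the pads) lies 19 mm behind it; z points along the fingers, y is the line along which they close (so a half turn about z gives the same grasp; the last joint's range is limited). The gripper opens to 87 mm and grips with 3 to 60 N. Pads are 19 mm wide; open, the fingers measure 117 mm over their backs; the gripper's body (75 mm by 190 mm) begins 51 mm behind the grasp point.
Start: joints at [1.309, 0.332, -0.065, 1.46, 0.022, 1.35, -0.088], TCP at [0.148, -0.607, 0.223] pointing down, gripper open.
Joint ranges: [-2.6, 2.6], [-0.5, 2.12], [-1.47, 1.34], [0.16, 2.42], [-1.27, 4.41], [0.06, 2.06], [-2.6, 2.6]. Speed limits (rad/s): [2.22, 2.22, 2.79, 2.79, 3.14, 3.14, 3.14].

INTERFACE

Orientations are given as a unit quaternion [x, y, z, w].
In Python, from bench import status, camera, order gives the robot as it stands.
- The arm moves only by the tool jog_arm, never from a script. Its argument "plan" is a list of rows, each a list of 7 numbers: the turn, a rotation vector about the tool's x, y, z in rad, then the shift along the tool's x, y, z in mm, then the opening, from -1 (shut) to 1 (fully open). A call has 1 to 12 rows; each row is the pose to reach, as a shift and turn from the pose commanded when the call began, along the tool's axes at that moment; what a row does not reach only later rows make up. A row lasts 1/10 s, in which the tool goes at most 50 mm and 8.59 degrees, less where a joint would pass 70% of its speed; a pose out of reach is approached as far as the arm can. A call with a gripper value outside its range is refused whole. The fingers move at their own pace and stop on an object; "squeeze" is the grip in N (left out, the last holds). Time passes only in rows, so rows that repeat a pose let the fingers close. It gives the time, the measured TCP pose, the force, the opening and the grip force at its end, in the units of the state.
- status.read_state(): the state, without advancing time (a new reading comes with each control period).
- camera(name): name is "side" or "top"; returns a dict with "image" (384x512x3 uint8, red, green, blue), "z_map" (384x512 float32, m along the optical axis (not along the pixel's ray), 0 where there is no reading), "fx", "fy", "cx", "cy" (pixels), "world_from_camera" (4x4, takes a point from camera to world coordinates). Camera axes: x right, y down, z forward; pixel columns grow to the right and rows downward; lengths in m; the calibration is good to about 2 mm. A picture is of the moment at which its call begins.
- order.close_job(): hands the job in; it is judged then, once.
The state is a dict: "time": time; "joint_positions": joint angles; "joint_vel": joint speeds; "joint_torque": joint torques, N m; "ee_pos": TCP position; "eef_rot": TCP orientation; "ft_force": force on the tool from outside, world axes, zero at the start; "torque": the same for the moment, N m; "width": finger opening in m; "grip_force": force on a finger pad.
Only numpy, scipy, OpenCV 4.12 (cv2) and the standard library are available. Lean on these libraries where they do the work, as an engineer would, in place of code of your own. Each camera call takes 0.05 s, during which the arm holds its last target. There are 200 camera calls.

TASK

Lift the carved wooden ladle up and off the hook of its stand without straining the hook, and lay it gently down lengthwise on the ribs of the open wooden case: feel for them before letting go, do not drop it. Then swing the case's lid fully shut, so that its tongue drops in behind the front wall. Leave the teacup, the mallet and the jar where they are.

Things in the scene. Friction and masses are not known exactly. Their poses are not given: they have to be found in the camera images.
- ladle: Carved wooden ladle, 204 mm long, about 140 g. Origin mid-handle; z runs along the handle to the eye (up while it hangs). Handle 22 mm wide (y), 18 mm thick (x), z -56 to 60 mm. Above it (z 57 to 103 mm) a round eye, 46 mm outside, 28 mm inside diameter, 16 mm thick, bore along x. Below (z -47 to -101 mm) a round bowl, 54 mm across, 24 mm deep, open to -x.
- ladle_eye (a point): Centre of the ladle's eye, 80 mm above the ladle's origin.
- stand: Fixed wooden stand with one steel hook. Origin on the bench, 60 mm nearer the robot than the hanging place; its x axis points horizontally from the hook's free end towards the post (roughly away from the robot). The post, 26 mm square and 295 mm tall on a round foot of 110 mm diameter and 16 mm height, stands at x = 145 mm.
- hook_bar (a point): Point on the axis of the level hook bar (8 mm thick, 265 mm above the bench) in the middle of the hanging place, at x = 60 mm of the stand; the ladle's eye hangs on it within 8 mm of this point. The bar runs along the stand's x from the post to x = 36 mm.
- hook_tip (a point): Top of the hook's upturned free end, at x = 33 mm of the stand: 13 mm higher than the top of the bar. The hanging eye clears it when raised by more than 13 mm; after 20 mm the eye's lower edge meets the bar from below.
- case: Fixed open wooden case, outside 160 (x) by 250 (y) by 70 mm high, walls and floor 6 mm. Origin under its centre; y along its length; lid hinged on the +x side (far from the robot). Two level cross ribs at y = +45 and -45 mm carry the ladle by its handle; they are height-adjustable, tops 22 to 44 mm above the bench (not reported: find by touch). The ladle may point either way.
- lid (a joint): Lid angle: 0 is fully shut, 1.7 to 1.9 at the start (standing open, leaning back a little). The hinge is stiff, the lid stays where it is left and shuts with about 2 to 3 N at its edge.
- lid_edge (a point): Middle of the lid's free edge, 160 mm from the hinge line. The lid is 250 mm by 160 mm, 7 mm thick, with a tongue 80 mm wide and 10 mm deep inside its free edge that goes down just inside the case's front (-x) wall.
- lid_hinge (a point): Middle of the hinge line, at the top of the case's +x wall; the lid turns about the case's y axis.
- teacup: White lidded teacup, 78 mm across, 102 mm tall, origin under its centre. Leave alone.
- mallet: Carver's wooden mallet lying down, head 64 mm thick and 100 mm long, handle 150 mm; origin under the head. Leave alone.
- jar: Amber glass jar with brass cap, 70 mm across, 85 mm tall, origin under its centre. Leave alone.
There are look-alikes about, which are no part of the job. There is more than one size of the ladle; the one meant has the size given above.

How it is judged:
By the outcome, as a careful person would: the job done as asked, in the order asked, and still so for the second after the job is handed in, with the robot touching nothing.
It also fails if it takes over 64 s, if anything falls off the work surface, if the arm or the gripper's body presses on something with over 40 N, if the wrist force passes 120 N, or if a joint passes its speed limit or range.

## Working session

There is one attempt and no reset: what is moved stays moved. The work goes in short steps, Python scripts to look and compute and a tool call to move; the robot and the scene stay as the last step left them, time stands still between calls to the robot, and variables do not carry over. Pictures are saved under pics/ and viewed, at most 10 in all, crops included, and the job is handed in when it is done.

Besides the shell and the picture viewer there is one more tool, called after "Call:" by a JSON object that holds its "op" and its "data". jog_arm: Moves the arm, as the interface text tells. Its arguments: {"type":"object","properties":{"plan":{"type":"array"},"squeeze":{"type":"number"}},"required":["plan"]}

```bash
mkdir -p pics; ls; cat > h.py <<'E'
import numpy as np, cv2
from bench import status, camera, order
def pts(c):
    z=c["z_map"]; v,u=np.mgrid[:z.shape[0],:z.shape[1]]
    P=np.stack([(u-c["cx"])/c["fx"]*z,(v-c["cy"])/c["fy"]*z,z],-1)
    T=np.array(c["world_from_camera"]); return P@T[:3,:3].T+T[:3,3]
def save(c,n,box=None,s=1):
    im=c["image"][:,:,::-1]
    if box: im=im[box[1]:box[3],box[0]:box[2]]
    cv2.imwrite("pics/"+n,cv2.resize(im,None,fx=s,fy=s,interpolation=cv2.INTER_CUBIC))
E
python3 - <<'E'
from h import *
s=status.read_state(); print(s)
a=camera("side");b=camera("top")
np.savez("c0.npz",a=a["image"],b=b["image"],pa=pts(a),pb=pts(b))
for c in(a,b): print(c["fx"],c["cx"],c["cy"],np.round(c["world_from_camera"],3))
save(a,"s0.png",s=1.5);save(b,"t0.png",s=1.5)
E
```

```text
pics
{'time': 0.0, 'joint_positions': array([ 1.30942979,  0.33288582, -0.06466562,  1.46096886,  0.0215959 ,
        1.34989503, -0.0885112 ]), 'joint_vel': array([ 1.07440702e-03,  3.60106330e-05,  8.07910679e-04,  3.07362494e-05,
        6.89269917e-04, -5.99251479e-04, -1.28893094e-03]), 'joint_torque': array([-1.22454596e-03, -6.23246956e+01,  2.43798725e-02, -3.89892304e+01,
       -6.14217971e-02,  3.96944617e-02,  1.06427783e-04]), 'ee_pos': array([ 0.14769552, -0.60688722,  0.221732  ]), 'eef_rot': array([ 9.92883383e-01,  1.19088424e-01, -1.24527134e-04, -7.20301451e-04]), 'ft_force': array([-1.05866529,  1.14586928,  0.01127813]), 'torque': array([-0.02961741, -0.03458226, -0.00349223]), 'grip_force': 0.0, 'width': 0.08682701743181495}
454.321020787977 266.20666243169455 192.2423817585626 [[ 0.975 -0.16   0.152  0.411]
 [-0.221 -0.701  0.678 -0.669]
 [-0.002 -0.695 -0.719  0.887]
 [ 0.     0.     0.     1.   ]]
369.4344226949351 256.7938722941667 189.05453866037337 [[ 0.011 -0.999  0.042  0.516]
 [-1.    -0.011 -0.003 -0.043]
 [ 0.003 -0.042 -0.999  1.213]
 [ 0.     0.     0.     1.   ]]
```

View pics/s0.png

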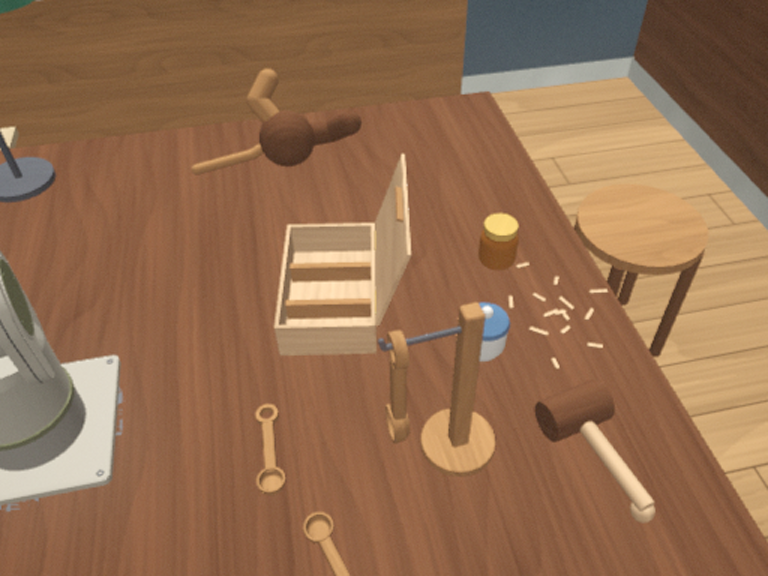

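View pics/t0.png

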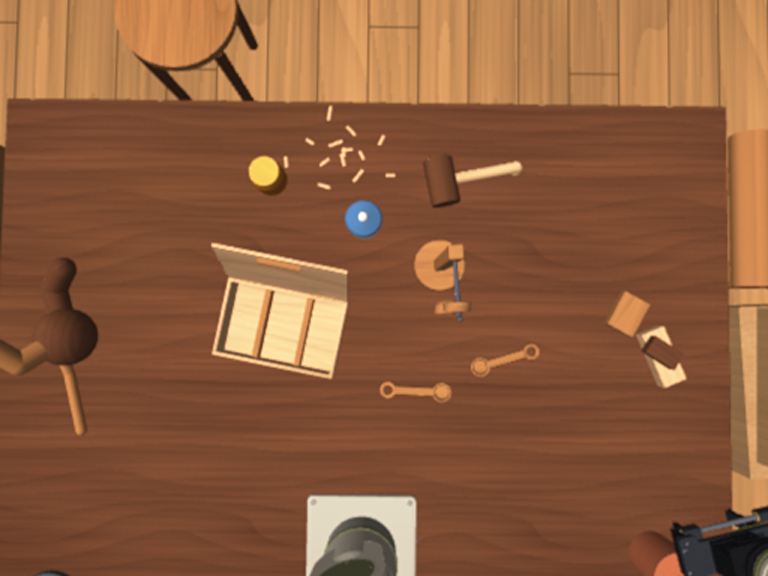

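The side view shows the hanging ladle (eye ~(398,348), bowl ~(397,428)), the stand's post (465,375), and the case with its lid leaning open. The top view shows the hook tip at (459,318), the post at (456,252), and the case at (280,330).

```bash
python3 - <<'E'
from h import *
d=np.load("c0.npz"); pa,pb=d["pa"],d["pb"]
def at(p,u,v): print((u,v),np.round(p[int(v/1.5),int(u/1.5)],3))
print("side");[at(pa,*q) for q in[(398,348),(398,337),(399,385),(397,425),(384,343),(420,338),(440,334),(470,312),(458,440),(330,265),(330,305),(403,160),(408,250),(290,225),(280,330),(375,335)]]
print("top");[at(pb,*q) for q in[(459,318),(457,290),(457,252),(452,308),(264,320),(304,335),(240,315),(280,370),(215,352),(332,376),(347,272),(213,246),(363,217),(265,173),(440,180)]]
# ladle points: above bench, near region
m=(pa[...,2]>0.03)&(pa[...,2]<0.32)&(pa[...,0]>0.35)&(pa[...,0]<0.75)&(pa[...,1]<-0.1)&(pa[...,1]>-0.4)
P=pa[m]
for lo in np.arange(0.03,0.32,0.02):
    q=P[(P[:,2]>lo)&(P[:,2]<lo+.02)]
    if len(q): 
        for nm,k in(("near",q[:,0]<0.535),("far",q[:,0]>=0.535)):
            r=q[k]
            if len(r): print(nm,round(lo,2),len(r),np.round(r.min(0),3),np.round(np.median(r,0),3),np.round(r.max(0),3))
# case rim & lid in top view
m=(pb[...,2]>0.06)&(pb[...,2]<0.076)&(pb[...,1]>-0.1)&(pb[...,1]<0.4)&(pb[...,0]>.3)&(pb[...,0]<.72)
r=cv2.minAreaRect(pb[m][:,:2].astype(np.float32)); print("rim",r, cv2.boxPoints(r))
m=(pb[...,2]>0.08)&(pb[...,2]<0.3)&(pb[...,1]>-0.0)&(pb[...,1]<0.4)&(pb[...,0]>.4)&(pb[...,0]<.75)
Q=pb[m]; i=np.argsort(Q[:,2])[-30:]; print("lid top",Q[i].mean(0))
c=Q.mean(0);print("plane n",np.linalg.svd(Q-c)[2][2],c)
E
```

```text
side
(398, 348) [ 0.518 -0.183  0.273]
(398, 337) [ 0.521 -0.168  0.277]
(399, 385) [ 0.52  -0.181  0.2  ]
(397, 425) [ 0.514 -0.187  0.12 ]
(384, 343) [ 0.504 -0.174  0.277]
(420, 338) [ 0.547 -0.171  0.27 ]
(440, 334) [ 0.572 -0.168  0.269]
(470, 312) [ 0.608 -0.164  0.292]
(458, 440) [ 0.606 -0.177  0.035]
(330, 265) [0.482 0.21  0.046]
(330, 305) [0.467 0.118 0.042]
(403, 160) [0.622 0.249 0.222]
(408, 250) [0.581 0.032 0.222]
(290, 225) [0.423 0.307 0.068]
(280, 330) [0.378 0.064 0.06 ]
(375, 335) [0.528 0.033 0.045]
top
(459, 318) [ 0.499 -0.17   0.283]
(457, 290) [ 0.547 -0.167  0.268]
(457, 252) [ 0.609 -0.163  0.295]
(452, 308) [ 0.517 -0.158  0.276]
(264, 320) [0.487 0.208 0.043]
(304, 335) [0.457 0.126 0.041]
(240, 315) [0.496 0.268 0.007]
(280, 370) [ 0.379  0.183 -0.002]
(215, 352) [0.423 0.302 0.074]
(332, 376) [0.374 0.063 0.054]
(347, 272) [0.579 0.024 0.221]
(213, 246) [0.623 0.264 0.22 ]
(363, 217) [0.699 0.    0.103]
(265, 173) [0.789 0.204 0.089]
(440, 180) [ 0.783 -0.157  0.065]
far 0.03 188 [ 0.597 -0.206  0.03 ] [ 0.738 -0.176  0.04 ] [ 0.75  -0.146  0.05 ]
far
[... 1611 characters left out ...]
.535 -0.15   0.27 ]
far 0.25 262 [ 0.536 -0.178  0.25 ] [ 0.591 -0.171  0.266] [ 0.624 -0.154  0.27 ]
near 0.27 166 [ 0.497 -0.19   0.27 ] [ 0.518 -0.176  0.276] [ 0.534 -0.155  0.282]
far 0.27 137 [ 0.547 -0.179  0.27 ] [ 0.606 -0.176  0.28 ] [ 0.624 -0.154  0.29 ]
far 0.29 164 [ 0.598 -0.179  0.29 ] [ 0.61  -0.167  0.294] [ 0.624 -0.152  0.297]
rim ((0.5683735013008118, 0.14157770574092865), (0.2641405165195465, 0.38825684785842896), 72.79541015625) [[ 0.34386706  0.07283717]
 [ 0.71475124 -0.04200321]
 [ 0.79287994  0.21031824]
 [ 0.42199576  0.32515863]]
lid top [0.60307277 0.15751636 0.22476142]
plane n [-9.98472096e-01 -5.52494010e-02 -9.88175199e-04] [0.58838386 0.13804566 0.15898207]
```

Call:
{"op": "jog_arm", "data": {"plan": [[0,0,0,40,-30,-30,1],[0,0,0,80,-60,-60,1],[0,0,0,120,-90,-90,1],[0,0,0,160,-120,-120,1],[0,0,0,200,-150,-150,1],[0,0,0,230,-180,-180,1],[0,0,0,255,-200,-180,1],[0,0,0,255,-200,-180,1]]}}

```text
time: 0.9
ee_pos: [0.3513, -0.3489, 0.4046]
eef_rot: [0.993, 0.122, 0.001, 0.001]
ft_force: [0.9, -0.6, 0.5]
width: 0.0871
grip_force: 0.0
```

```bash
cat >> h.py <<'E'
def log():
    s=status.read_state()
    with open("log.txt","a") as f: f.write(" ".join("%.5f"%x for x in [*s["joint_positions"],*s["ee_pos"],*s["eef_rot"]])+"\n")
    print(round(s["time"],2),np.round(s["joint_positions"],3),np.round(s["ee_pos"],3),np.round(s["eef_rot"],3),np.round(s["ft_force"],1))
E
echo "1.30942979 0.33288582 -0.06466562 1.46096886 0.0215959 1.34989503 -0.0885112 0.14769552 -0.60688722 0.221732 0.992883383 0.119088424 -0.000124527134 -0.000720301451">log.txt
python3 -c "from h import *;log()"
```

```text
0.9 [ 0.983  0.025 -0.298  1.445  0.007  1.67  -0.641] [ 0.351 -0.349  0.405] [0.993 0.122 0.001 0.001] [ 0.9 -0.6  0.5]
```

Call:
{"op": "jog_arm", "data": {"plan": [[0,0.15,0,0,0,0,1],[0,0.3,0,0,0,0,1],[0,0.45,0,0,0,0,1],[0,0.6,0,0,0,0,1],[0,0.75,0,0,0,0,1],[0,0.75,0,0,0,0,1]]}}

```text
time: 1.5
ee_pos: [0.3451, -0.354, 0.4001]
eef_rot: [0.924, 0.107, 0.365, -0.044]
ft_force: [-0.1, 0.1, -0.4]
width: 0.087
grip_force: 0.0
```

```bash
python3 -c "from h import *;log()"
```

```text
1.5 [ 1.199e+00 -1.460e-01  1.000e-03  1.809e+00 -7.570e-01  1.411e+00
 -4.200e-02] [ 0.345 -0.354  0.4  ] [ 0.924  0.107  0.365 -0.044] [-0.1  0.1 -0.4]
```

Call:
{"op": "jog_arm", "data": {"plan": [[0.1,0.1,-0.15,0,-40,0,1],[0.2,0.2,-0.3,0,-80,0,1],[0.2,0.2,-0.45,0,-120,0,1],[0.2,0.2,-0.6,0,-160,0,1],[0.2,0.2,-0.6,0,-180,0,1]]}}

```text
time: 2.0
ee_pos: [0.3052, -0.1753, 0.4022]
eef_rot: [0.8, 0.412, 0.435, -0.036]
ft_force: [0.0, 0.0, -0.2]
width: 0.0871
grip_force: 0.0
```

```bash
python3 -c "from h import *;log()"
```

```text
2.0 [ 1.146 -0.372  0.052  2.056 -0.867  1.64   0.594] [ 0.305 -0.175  0.402] [ 0.8    0.412  0.435 -0.036] [ 0.   0.  -0.2]
```

Call:
{"op": "jog_arm", "data": {"plan": [[0.0,-0.15,0,0,-40,0,1],[0,-0.3,0,0,-80,0,1],[0,-0.45,0.0,0,-120,0,1],[-0.1,-0.6,0.0,0,-160,0,1],[-0.2,-0.75,0,0,-200,0,1],[-0.3,-0.9,0,0,-240,0,1],[-0.4,-0.9,0,0,-240,0,1]]}}

```text
time: 2.7
ee_pos: [0.2213, -0.1115, 0.306]
eef_rot: [0.828, 0.295, 0.47, -0.083]
ft_force: [-2.9, -3.4, 0.3]
width: 0.0873
grip_force: 0.0
```

```bash
python3 -c "from h import *;log()"
```

```text
2.7 [ 1.392 -0.499  0.106  2.386 -0.837  1.722  0.662] [ 0.221 -0.112  0.306] [ 0.828  0.295  0.47  -0.083] [-2.9 -3.4  0.3]
```

```bash
cat > fk.py <<'E'
import numpy as np, itertools
from scipy.spatial.transform import Rotation as R
from scipy.optimize import least_squares
D=np.loadtxt("log.txt")
def orient(q,s,c1,c7):
    A=[R.from_euler('z',s[0]*q[0]+c1),R.from_euler('y',q[1]),R.from_euler('z',s[1]*q[2]),R.from_euler('y',q[3]),R.from_euler('z',s[2]*q[4]),R.from_euler('y',q[5]),R.from_euler('z',s[3]*q[6]+c7)]
    out=[];X=R.identity()
    for a in A: X=X*a; out.append(X)
    return out
def fitR():
    best=None
    for s in itertools.product([1,-1],repeat=4):
      for c1 in (0,1.57,-1.57,3.14):
       for c7 in (0,1.57,-1.57,3.14):
        f=lambda p:np.concatenate([(orient(d,s,*p)[-1].inv()*R.from_quat(d[10:14])).as_rotvec() for d in D])
        e=np.abs(f([c1,c7])).max()
        if best is None or e<best[0]: best=(e,s,c1,c7)
    return best
E
python3 - <<'E'
from fk import *
b=fitR(); print(b); _,s,c1,c7=b
# position: linear in link offsets: p = sum R_i v_i
rows=[];rhs=[]
for d in D:
    O=orient(d,s,c1,c7)
    rows.append(np.hstack([np.array([[0],[0],[1]])]+[O[1].as_matrix()[:,[0,2]],O[3].as_matrix()[:,[0,2]],O[5].as_matrix()[:,[0,2]]])); rhs.append(d[7:10])
A=np.vstack(rows);y=np.hstack(rhs);x,*_=np.linalg.lstsq(A,y,rcond=None)
print(np.round(x,4),np.round(A@x-y,4))
E
```

```text
(np.float64(0.0008093734456650597), (-1, -1, -1, -1), 0, 1.57)
[ 0.1699  0.0594  0.4702  0.0006  0.401  -0.0298  0.285 ] [ 0.0417  0.0061 -0.0009  0.0209  0.0179 -0.0108 -0.0063  0.0078 -0.001
 -0.0034  0.0021  0.0004  0.0013 -0.0054  0.0123]
```

```bash
python3 - <<'E'
from fk import *
s,c1,c7=(-1,-1,-1,-1),0,np.pi/2
import itertools
C=[(i,k) for i in (0,1,2,3,4,5) for k in (0,1)]
base=[(1,2),(3,2),(5,2)]
y=D[:,7:10].ravel()
def cols(S):
    A=[]
    for d in D:
        O=orient(d,s,c1,c7); A.append(np.hstack([[[0],[0],[1]]]+[O[i].as_matrix()[:,[k]] for i,k in S]))
    return np.vstack(A)
res=[]
for n in (1,2,3):
  for X in itertools.combinations(C,n):
    S=base+list(X);A=cols(S);x,*_=np.linalg.lstsq(A,y,rcond=None)
    res.append((np.sqrt(np.mean((A@x-y)**2)),n,X,np.round(x,4)))
res.sort(key=lambda r:r[0]); [print(r) for r in res[:6]]
[print(r) for r in [q for q in res if q[1]==2][:4]]
E
```

```text
(np.float64(2.167374057759445e-06), 3, ((1, 1), (2, 1), (5, 1)), array([ 2.582e-01,  4.486e-01,  4.900e-01,  3.519e-01, -2.180e-02,
       -2.350e-02, -3.000e-04]))
(np.float64(2.167374057766886e-06), 3, ((1, 1), (3, 1), (4, 1)), array([ 2.582e-01,  4.486e-01,  4.900e-01,  3.519e-01, -2.180e-02,
       -2.350e-02, -3.000e-04]))
(np.float64(2.167374057767668e-06), 3, ((0, 1), (2, 1), (5, 1)), array([ 2.582e-01,  4.486e-01,  4.900e-01,  3.519e-01, -2.180e-02,
       -2.350e-02, -3.000e-04]))
(np.float64(2.1673740577705696e-06), 3, ((1, 1), (3, 1), (5, 1)), array([ 2.582e-01,  4.486e-01,  4.900e-01,  3.519e-01, -2.180e-02,
       -2.350e-02, -3.000e-04]))
(np.float64(2.1673740577734897e-06), 3, ((1, 1), (2, 1), (4, 1)), array([ 2.582e-01,  4.486e-01,  4.900e-01,  3.519e-01, -2.180e-02,
       -2.350e-02, -3.000e-04]))
(np.float64(2.1673740577779117e-06), 3, ((0, 1), (3, 1), (4, 1)), array([ 2.582e-01,  4.486e-01,  4.900e-01,  3.519e-01, -2.180e-02,
       -2.350e-02, -3.000e-04]))
(np.float64(7.90031319347278e-05), 2, ((1, 1), (2, 1)), array([ 0.258 ,  0.4487,  0.49  ,  0.3519, -0.0217, -0.0238]))
(np.float64(7.900313193473674e-05), 2, ((1, 1), (3, 1)), array([ 0.258 ,  0.4487,  0.49  ,  0.3519, -0.0217, -0.0238]))
(np.float64(7.900313193473677e-05), 2, ((0, 1), (3, 1)), array([ 0.258 ,  0.4487,  0.49  ,  0.3519, -0.0217, -0.0238]))
(np.float64(7.900313193474833e-05), 2, ((0, 1), (2, 1)), array([ 0.258 ,  0.4487,  0.49  ,  0.3519, -0.0217, -0.0238]))
```

```bash
cat >> fk.py <<'E'
S=(-1,-1,-1,-1);LO=np.array([-2.6,-.5,-1.47,.16,-1.27,.06,-2.6]);HI=np.array([2.6,2.12,1.34,2.42,4.41,2.06,2.6])
def fk(q):
    O=orient(q,S,0,np.pi/2)
    p=np.array([0,0,.2582])+O[1].apply([0,-.0218,.4486])+O[2].apply([0,-.0235,0])+O[3].apply([0,0,.49])+O[5].apply([0,-.0003,.3519])
    return p,O[-1]
def ik(p,Rt,q0=None,n=15,rng=np.random.default_rng(0)):
    best=(9,None)
    for k in range(n if q0 is None else 1):
        q=rng.uniform(LO,HI) if q0 is None else np.clip(q0,LO+1e-4,HI-1e-4)
        def f(q):
            a,b=fk(q); r=np.r_[(a-p)*3,(b.inv()*Rt).as_rotvec()]
            return np.r_[r,1e-3*(q-q0)] if q0 is not None else r
        s=least_squares(f,q,bounds=(LO+.01,HI-.01),max_nfev=60)
        e=np.abs(f(s.x)[:6]).max()
        if e<best[0]: best=(e,s.x)
        if e<1e-4: break
    return best
def Rtool(yaw,p,flip=0):
    z=np.array([np.cos(p)*np.cos(yaw),np.cos(p)*np.sin(yaw),-np.sin(p)]); y=np.array([np.sin(yaw),-np.cos(yaw),0])*(1-2*flip)
    return R.from_matrix(np.c_[np.cross(y,z),y,z])
E
python3 - <<'E'
from fk import *
yaw=np.radians(2.8); e=np.array([np.cos(yaw),np.sin(yaw),0])
for gz in (.185,.2):
  for pd in (25,30,35,40,45,50,60):
    for fl in (0,1):
      out=[]
      for back in (0,.05):
        Rt=Rtool(yaw,np.radians(pd),fl); z=Rt.as_matrix()[:,2]
        g=np.array([.519,-.171,gz+.017])-e*back
        er,q=ik(g+z*.013,Rt); out.append((round(er,4),np.round(q,2)))
      print(gz,pd,fl,*out)
E
```

```text
Traceback (most recent call last):
  File "fk.py", line 31, in ik
    s=least_squares(f,q,bounds=(LO+.01,HI-.01),max_nfev=60)
ValueError: Initial guess is outside of provided bounds
```

```bash
sed -i 's/rng.uniform(LO,HI)/rng.uniform(LO+.02,HI-.02)/; s/LO+1e-4,HI-1e-4/LO+.012,HI-.012/' fk.py
cat > t.py <<'E'
from fk import *
yaw=np.radians(2.8); e=np.array([np.cos(yaw),np.sin(yaw),0])
for gz in (.185,.2):
  for pd in (0,10,20,25,30,35,40,50):
    for fl in (0,1):
      out=[]
      for back in (0,.05):
        Rt=Rtool(yaw,np.radians(pd),fl); z=Rt.as_matrix()[:,2]
        g=np.array([.519,-.171,gz+.017])-e*back
        er,q=ik(g+z*.013,Rt); out+=[round(er,4),np.round(q,2).tolist()]
      print(gz,pd,fl,*out)
E
time python3 t.py
```

```text
0.185 0 0 0.0761 [2.17, 1.62, -1.44, 2.41, 3.82, 0.14, 2.59] 0.1111 [1.78, 0.69, -0.89, 2.41, 4.4, 1.03, 1.52]
0.185 0 1 0.076 [2.18, 1.64, -1.44, 2.41, 3.73, 0.13, -0.45] 0.1111 [1.78, 0.69, -0.89, 2.41, 4.4, 1.03, -1.62]
0.185 10 0 0.0813 [2.09, 0.88, -1.46, 2.41, 4.23, 0.37, 1.59] 0.1223 [1.82, 0.38, -1.01, 2.41, 4.4, 0.88, 1.18]
0.185 10 1 0.0804 [2.09, 0.88, -1.46, 2.41, 4.22, 0.38, -1.55] 0.1223 [1.82, 0.38, -1.0, 2.41, 4.4, 0.88, -1.96]
0.185 20 0 0.0477 [2.12, 0.15, -1.46, 2.41, 4.37, 0.66, 0.91] 0.0711 [2.43, -0.48, -1.46, 2.41, 4.4, 1.29, 0.6]
0.185 20 1 0.0478 [2.12, 0.15, -1.46, 2.41, 4.37, 0.66, -2.24] 0.1512 [1.9, 0.07, -1.17, 2.41, 4.4, 0.77, -2.28]
0.185 25 0 0.026 [2.2, -0.3, -1.46, 2.41, 4.36, 0.94, 0.62] 0.0835 [2.39, -0.49, -1.46, 2.41, 4.4, 1.23, 0.57]
0.185 25 1 0.026 [2.2, -0.3, -1.46, 2.41, 4.36, 0.94, -2.52] 0.0839 [2.39, -0.49, -1.46, 2.41, 4.4, 1.23, -2.57]
0.185 30 0 0.0056 [2.13, -0.49, -1.37, 2.41, 4.39, 1.01, 0.46] 0.0902 [0.4, -0.25, 0.25, 2.41, -1.26, 0.59, 0.15]
0.185 30 1 0.0185 [2.06, -0.32, -1.36, 2.41, 4.4, 0.87, -2.59] 0.0992 [2.35, -0.49, -1.46
[... 1812 characters left out ...]
 35 0 0.011 [0.15, -0.26, 0.32, 2.41, -1.26, 0.38, 0.05] 0.0428 [0.83, -0.29, -0.19, 2.41, -1.26, 0.62, 0.05]
0.2 35 1 0.02 [-0.44, -0.45, 0.83, 2.41, -0.54, 0.23, 2.59] 0.059 [-0.22, -0.49, 0.71, 2.41, -0.51, 0.39, 2.59]
0.2 40 0 0.0 [0.41, -0.23, 0.05, 2.36, -1.08, 0.43, -0.17] 0.0003 [1.07, -0.32, -0.44, 2.41, -1.26, 0.65, 0.0]
0.2 40 1 0.0 [-0.5, -0.49, 0.84, 2.39, -0.01, 0.28, 2.06] 0.0271 [-0.01, -0.42, 0.48, 2.41, -0.58, 0.43, 2.59]
0.2 50 0 0.0 [0.07, -0.23, 0.31, 2.25, -0.44, 0.51, -0.81] 0.0 [0.16, -0.35, 0.27, 2.33, -0.43, 0.56, -0.77]
0.2 50 1 0.0 [-0.62, -0.47, 0.87, 2.27, 0.25, 0.52, 1.76] 0.0 [-0.28, -0.48, 0.63, 2.35, 0.0, 0.54, 2.0]
real	2m33.051s
user	2m33.483s
sys	0m0.156s
```

```bash
cat > t.py <<'E'
from fk import *
yaw=np.radians(2.8); e=np.array([np.cos(yaw),np.sin(yaw),0])
qc=np.array([.5,-.2,0,2.2,-.6,.6,-.6])
for pd in (45,50,55):
  Rt=Rtool(yaw,np.radians(pd)); z=Rt.as_matrix()[:,2]
  for nm,lift,back,ret in (("g",0,0,0),("lift",.017,0,0),("out",.017,.045,0),("r30",0,0,.03),("r50",0,0,.05),("r70",0,0,.07)):
    p=np.array([.519,-.171,.152+lift])-e*back+z*(.013-ret)
    er,q=ik(p,Rt,qc); print(pd,nm,np.round(p,3),round(er,4),np.round(q,2).tolist())
E
time python3 t.py
```

```text
45 g [ 0.528 -0.171  0.143] 0.0 [0.39, -0.11, 0.05, 2.37, -1.15, 0.37, -0.09]
45 lift [ 0.528 -0.171  0.16 ] 0.0 [0.38, -0.14, 0.06, 2.35, -1.03, 0.39, -0.21]
45 out [ 0.483 -0.173  0.16 ] 0.0 [0.84, -0.22, -0.3, 2.41, -1.14, 0.51, -0.08]
45 r30 [ 0.507 -0.172  0.164] 0.0 [0.37, -0.2, 0.1, 2.39, -0.98, 0.41, -0.24]
45 r50 [ 0.493 -0.172  0.178] 0.0 [0.38, -0.26, 0.11, 2.39, -0.89, 0.45, -0.32]
45 r70 [ 0.479 -0.173  0.192] 0.0 [0.51, -0.3, 0.01, 2.39, -0.88, 0.52, -0.33]
50 g [ 0.527 -0.171  0.142] 0.0 [0.42, -0.1, -0.01, 2.31, -0.82, 0.41, -0.43]
50 lift [ 0.527 -0.171  0.159] 0.0 [0.43, -0.13, -0.02, 2.29, -0.75, 0.44, -0.51]
50 out [ 0.482 -0.173  0.159] 0.0 [0.44, -0.22, 0.03, 2.37, -0.74, 0.48, -0.47]
50 r30 [ 0.508 -0.172  0.165] 0.0 [0.44, -0.18, -0.0, 2.32, -0.73, 0.47, -0.51]
50 r50 [ 0.495 -0.172  0.18 ] 0.0 [0.46, -0.23, -0.0, 2.32, -0.69, 0.52, -0.55]
50 r70 [ 0.482 -0.173  0.196] 0.0 [0.48, -0.28, -0.0, 2.32, -0.65, 0.57, -0.58]
55 g [ 0.526 -0.171  0.141] 0.0 [0.45, -0.08, -0.07, 2.25, -0.57, 0.47, -0.69]
55 lift [ 0.526 -0.171  0.158] 0.0 [0.46, -0.1, -0.08, 2.23, -0.53, 0.51, -0.73]
55 out [ 0.482 -0.173  0.158] 0.0 [0.5, -0.2, -0.05, 2.31, -0.57, 0.55, -0.66]
55 r30 [ 0.509 -0.171  0.166] 0.0 [0.48, -0.15, -0.07, 2.25, -0.53, 0.54, -0.72]
55 r50 [ 0.498 -0.172  0.182] 0.0 [0.5, -0.2, -0.08, 2.25, -0.52, 0.59, -0.74]
55 r70 [ 0.486 -0.173  0.199] 0.0 [0.52, -0.24, -0.08, 2.25, -0.5, 0.64, -0.75]
real	0m2.272s
user	0m2.500s
sys	0m0.233s
```

```bash
cat >> fk.py <<'E'
def delta(p,Rt):
    from bench import status
    s=status.read_state(); Rc=R.from_quat(s["eef_rot"])
    print("turn",np.round((Rc.inv()*Rt).as_rotvec(),3),"mm",np.round(Rc.inv().apply(np.array(p)-s["ee_pos"])*1000,1))
E
python3 - <<'E'
from fk import *
d=np.load("c0.npz"); 
for k in("pa","pb"):
    P=d[k]; m=(P[...,2]>0.064)&(P[...,2]<0.076)&(P[...,1]>0.02)&(P[...,1]<0.34)&(P[...,0]>.35)&(P[...,0]<.54)
    Q=P[m][:,:2].astype(np.float32); r=cv2.minAreaRect(Q) if 0 else None
    import cv2
    print(k,len(Q),cv2.minAreaRect(Q),np.round(cv2.boxPoints(cv2.minAreaRect(Q)),3).tolist())
    m=(P[...,2]>0.034)&(P[...,2]<0.052)&(P[...,1]>0.06)&(P[...,1]<0.28)&(P[...,0]>.42)&(P[...,0]<.53)
    Q=P[m]; t=np.radians(-11.4); yy=(Q[:,:2]-[.477,.167])@[-np.sin(t),np.cos(t)]
    for lo,hi in((-60,-30),(30,60)):
        q=Q[(yy*1e3>lo)&(yy*1e3<hi)]; y=yy[(yy*1e3>lo)&(yy*1e3<hi)]; print("rib",len(q),np.percentile(y,[2,50,98]).round(4),np.percentile(q[:,2],[10,50,90]).round(4))
yaw=np.radians(2.8); Rt=Rtool(yaw,np.radians(50)); z=Rt.as_matrix()[:,2]
delta(np.array([.519,-.171,.152])+z*(.013-.07),Rt)
E
```

```text
pa 608 ((0.4765203297138214, 0.16971541941165924), (0.2560599148273468, 0.16673962771892548), 79.50204467773438) [[0.3709999918937683, 0.05900000035762787], [0.5350000262260437, 0.028999999165534973], [0.5820000171661377, 0.2800000011920929], [0.4180000126361847, 0.3109999895095825]]
rib 254 [-0.0518 -0.0467 -0.0369] [0.0359 0.0411 0.0439]
rib 215 [0.0377 0.0431 0.0531] [0.0364 0.0411 0.0437]
pb 440 ((0.4721602201461792, 0.17143875360488892), (0.25136610865592957, 0.1639707088470459), 79.4683609008789) [[0.36899998784065247, 0.06300000101327896], [0.5299999713897705, 0.032999999821186066], [0.5759999752044678, 0.2800000011920929], [0.41499999165534973, 0.3100000023841858]]
rib 149 [-0.048  -0.0421 -0.0355] [0.0387 0.0429 0.0459]
rib 158 [0.0419 0.0474 0.0545] [0.0394 0.0432 0.0461]
turn [-0.328 -0.322  0.475] mm [-16.  182.2 225.1]
```

Call:
{"op": "jog_arm", "data": {"plan": [[-0.03,-0.03,0.05,-2,20,20,0.4],[-0.08,-0.08,0.12,-4,50,50,0.4],[-0.12,-0.12,0.18,-6,75,85,0.4],[-0.16,-0.16,0.24,-8,100,120,0.4],[-0.2,-0.2,0.3,-10,125,150,0.4],[-0.25,-0.24,0.36,-12,145,180,0.4],[-0.29,-0.28,0.42,-14,165,205,0.4],[-0.33,-0.32,0.475,-16,182,225,0.4],[-0.33,-0.32,0.475,-16,182,225,0.4],[-0.33,-0.32,0.475,-16,182,225,0.4]]}}

```text
time: 3.7
ee_pos: [0.4802, -0.1822, 0.1995]
eef_rot: [0.938, 0.016, 0.345, -0.004]
ft_force: [-0.0, 0.1, -0.2]
width: 0.0607
grip_force: 0.0
```

```bash
python3 - <<'E'
from h import *; log()
from fk import *
yaw=np.radians(2.8); Rt=Rtool(yaw,np.radians(50)); z=Rt.as_matrix()[:,2]
delta(np.array([.519,-.171,.152])+z*(.013-.07),Rt)
c=camera("side");save(c,"s1.png",(180,150,360,330),4)
np.savez("c1.npz",p=pts(c),im=c["image"])
E
```

```text
3.7 [ 1.471 -0.336 -0.819  2.285 -1.054  0.752 -0.24 ] [ 0.48  -0.182  0.199] [ 0.938  0.016  0.345 -0.004] [-0.   0.1 -0.2]
turn [ 0.013 -0.007 -0.01 ] mm [-0.6 -9.3  4.5]
```

View pics/s1.png

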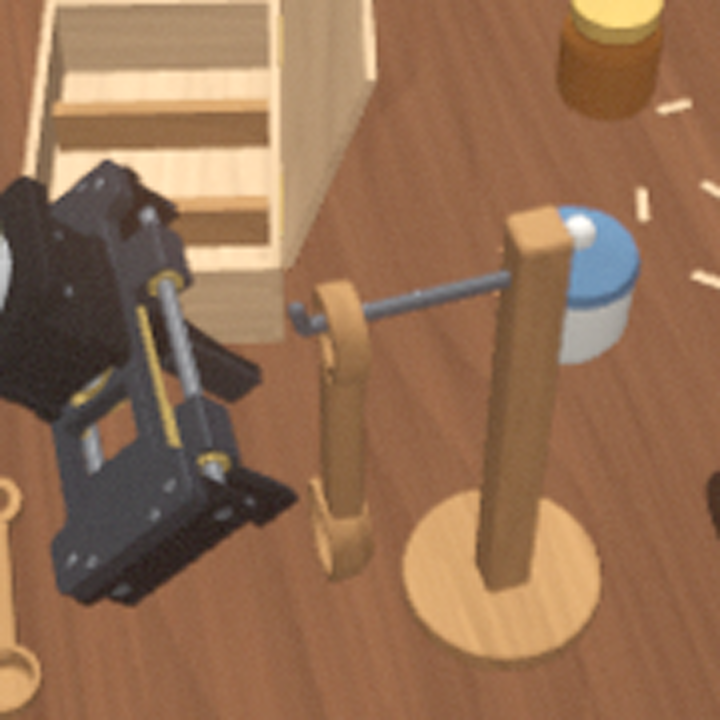

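Call:
{"op": "jog_arm", "data": {"plan": [[0,0,0,0,-10,0,0.4],[0.013,-0.007,-0.01,0,-10,0,0.4],[0.013,-0.007,-0.01,0,-10,15,0.4],[0.013,-0.007,-0.01,0,-10,30,0.4],[0.013,-0.007,-0.01,0,-10,45,0.4],[0.013,-0.007,-0.01,0,-10,55,0.4],[0.013,-0.007,-0.01,0,-10,60,0.4],[0.013,-0.007,-0.01,0,-10,60,0.4]]}}

```text
time: 4.55
ee_pos: [0.5182, -0.1722, 0.1535]
eef_rot: [0.939, 0.021, 0.342, -0.009]
ft_force: [-0.8, -0.2, 0.9]
width: 0.061
grip_force: 0.0
```

```bash
python3 - <<'E'
from h import *; log()
from fk import *
yaw=np.radians(2.8); Rt=Rtool(yaw,np.radians(50)); z=Rt.as_matrix()[:,2]
delta(np.array([.519,-.172,.152])+z*(.013),Rt)
E
```

```text
4.55 [ 1.475 -0.146 -0.968  2.271 -1.01   0.533 -0.263] [ 0.518 -0.172  0.154] [ 0.939  0.021  0.342 -0.009] [-0.8 -0.2  0.9]
turn [ 0.001 -0.001 -0.003] mm [-0.4 -0.2 14.7]
```

Call:
{"op": "jog_arm", "data": {"plan": [[0,0,0,0,0,8,0.4],[0,0,0,0,0,15,0.4],[0,0,0,0,0,15,0],[0,0,0,0,0,15,-0.3],[0,0,0,0,0,15,-0.4],[0,0,0,0,0,15,-0.5],[0,0,0,0,0,15,-0.6],[0,0,0,0,0,15,-0.7],[0,0,0,0,0,15,-0.8],[0,0,0,0,0,15,-1],[0,0,0,0,0,15,-1],[0,0,0,0,0,15,-1]], "squeeze": 15}}

```text
time: 5.75
ee_pos: [0.528, -0.172, 0.1424]
eef_rot: [0.939, 0.021, 0.343, -0.008]
ft_force: [-0.1, -0.7, 1.1]
width: 0.0222
grip_force: 14.9
```

```bash
python3 - <<'E'
from h import *; log(); s=status.read_state(); print(s["width"],s["grip_force"],s["torque"])
c=camera("side");save(c,"s2.png",(200,180,340,320),4)
P=pts(c); m=(P[...,2]>.25)&(P[...,2]<.3)&(P[...,0]>.49)&(P[...,0]<.54)&(P[...,1]>-.22)&(P[...,1]<-.12); Q=P[m]; print(Q.max(0),Q.min(0))
E
```

```text
5.75 [ 1.475 -0.085 -1.003  2.264 -0.975  0.468 -0.283] [ 0.528 -0.172  0.142] [ 0.939  0.021  0.343 -0.008] [-0.1 -0.7  1.1]
0.02223129075994193 14.882098357459483 [-0.01605729  0.65146559 -0.00345497]
[ 0.53987188 -0.15171483  0.28348357] [ 0.49655065 -0.196594    0.25079811]
```

View pics/s2.png

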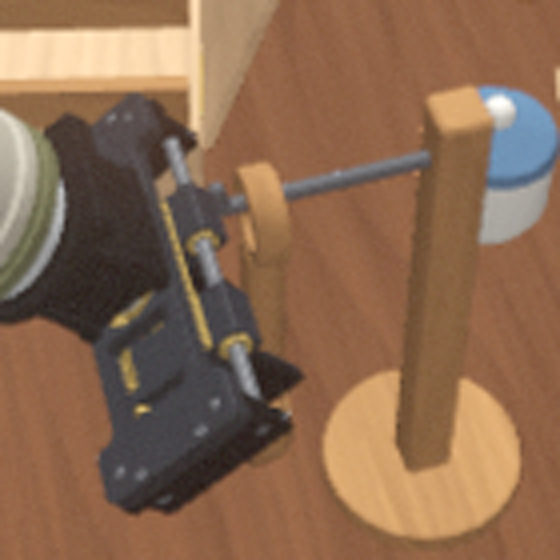

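Call:
{"op": "jog_arm", "data": {"plan": [[0,0,0,0,0,0,-1],[0,0,0,0,0,0,-1],[0,0,0,1.3,0,-1.5,-1],[0,0,0,2.6,0,-3.1,-1],[0,0,0,4,0,-4.7,-1],[0,0,0,5.4,0,-6.4,-1],[0,0,0,6.8,0,-8,-1],[0,0,0,8.2,0,-9.7,-1],[0,0,0,9.6,0,-11.4,-1],[0,0,0,10.6,0,-12.6,-1],[0,0,0,10.6,0,-12.6,-1]], "squeeze": 30}}

```text
time: 6.9
ee_pos: [0.5281, -0.172, 0.159]
eef_rot: [0.939, 0.021, 0.343, -0.008]
ft_force: [0.7, 0.5, -0.9]
width: 0.0214
grip_force: 29.8
```

```bash
python3 - <<'E'
from h import *; log(); s=status.read_state(); print(s["width"],s["grip_force"],s["torque"])
c=camera("side");save(c,"s3.png",(220,190,320,290),6)
P=pts(c); m=(P[...,2]>.25)&(P[...,2]<.32)&(P[...,0]>.507)&(P[...,0]<.54)&(P[...,1]>-.22)&(P[...,1]<-.12); Q=P[m]; print(Q.max(0),Q.min(0))
E
```

```text
6.9 [ 1.481 -0.132 -0.99   2.248 -0.973  0.524 -0.307] [ 0.528 -0.172  0.159] [ 0.939  0.021  0.343 -0.008] [ 0.7  0.5 -0.9]
0.02138813245052157 29.841643993333378 [-0.00926969  0.97803838 -0.02680885]
[ 0.53977715 -0.15156789  0.29638588] [ 0.50755501 -0.1965135   0.25041978]
```

View pics/s3.png

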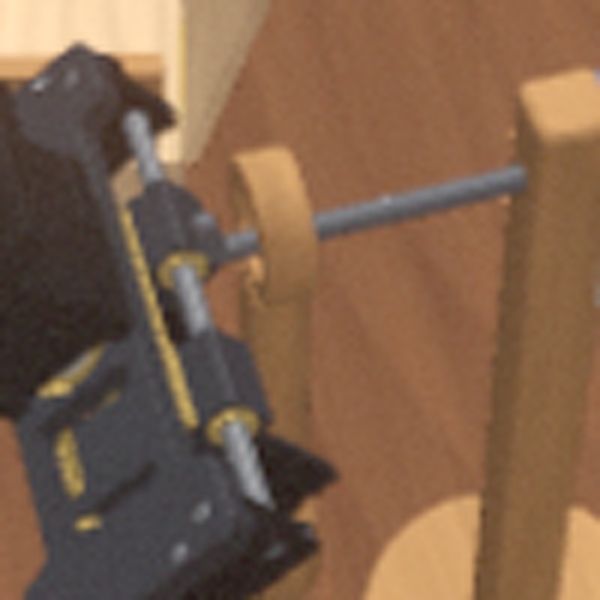

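Call:
{"op": "jog_arm", "data": {"plan": [[0,0,0,-4,0,-3.4,-1],[0,0,0,-8,0,-6.7,-1],[0,0,0,-12,0,-10,-1],[0,0,0,-15,0,-12.6,-1]]}}

```text
time: 7.35
ee_pos: [0.5077, -0.1729, 0.1586]
eef_rot: [0.939, 0.021, 0.342, -0.008]
ft_force: [0.4, -0.3, -0.8]
width: 0.0217
grip_force: 29.8
```

Call:
{"op": "jog_arm", "data": {"plan": [[0,0,0,-4,0,-3.4,-1],[0,0,0,-8,0,-6.7,-1],[0,0,0,-12,0,-10,-1],[0,0,0,-16,0,-13.4,-1],[0,0,0,-20,0,-16.8,-1],[0,0,0,-24,0,-20,-1],[0,0,0,-28,0,-23.5,-1],[0,0,0,-28,0,-23.5,-1]]}}

```text
time: 8.15
ee_pos: [0.4712, -0.1747, 0.1586]
eef_rot: [0.939, 0.021, 0.342, -0.008]
ft_force: [0.4, 0.2, -0.6]
width: 0.0215
grip_force: 29.8
```

```bash
python3 - <<'E'
from h import *; log(); s=status.read_state(); print(s["width"],s["grip_force"],s["torque"])
c=camera("side");save(c,"s4.png",(180,150,340,310),4)
E
```

```text
8.15 [ 1.462 -0.282 -0.845  2.348 -1.11   0.669 -0.146] [ 0.471 -0.175  0.159] [ 0.939  0.021  0.342 -0.008] [ 0.4  0.2 -0.6]
0.021478153252568667 29.841608955638392 [-6.06458388e-05  9.47195404e-01  4.42890828e-03]
```

View pics/s4.png

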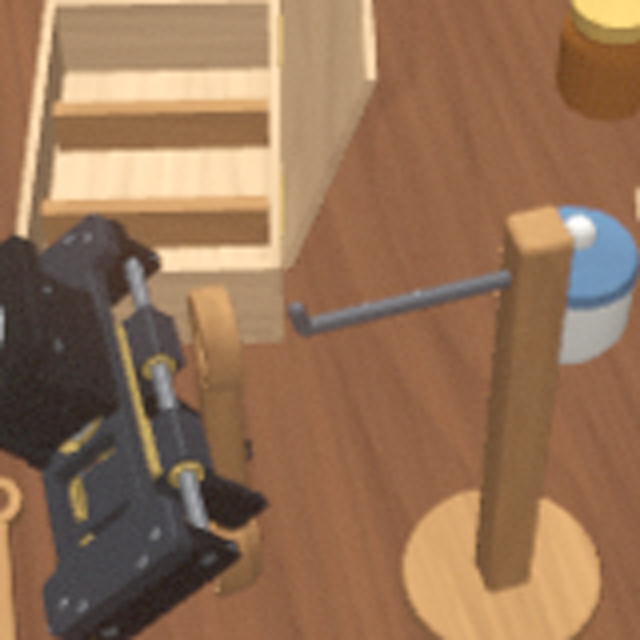

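```bash
cat > t.py <<'E'
from fk import *
from bench import status
q0=status.read_state()["joint_positions"]
def V(yaw,t=0): # tool vertical, tool x at heading yaw
    return R.from_euler('z',yaw)*R.from_euler('x',np.pi)*R.from_euler('y',t)
w=np.radians(-10.5);C=np.array([.474,.170,0]);cx=np.array([np.cos(w),np.sin(w),0]);cy=np.array([-np.sin(w),np.cos(w),0])
print("now yaw/tilt",status.read_state()["eef_rot"])
Rn=R.from_quat(status.read_state()["eef_rot"]); p=status.read_state()["ee_pos"]
def run(seq,q):
    for nm,p,Rt in seq:
        e,q=ik(p,Rt,q); print(nm,np.round(p,3),round(e,4),np.round(q,2).tolist())
    return q
q=run([("up",p+[0,0,.12],Rn),("mid",np.array([.44,-.32,.26]),V(0,-.35)),("piv1",np.array([.45,-.46,.12]),V(0)),("piv2",np.array([.45,-.46,.007]),V(0)),("up2",np.array([.45,-.46,.3]),V(0))],q0)
for s in (1,-1):
    T=C-cx*.025-s*cy*.023
    yw=np.arctan2(s*cy[1],s*cy[0])
    print(s,np.degrees(yw))
    run([("mid",np.array([.45,-.1,.3]),V(yw/2)),("hi",T+[0,0,.25],V(yw)),("lay",T+[0,0,.038],V(yw))],q)
P=np.load("c0.npz")["pb"]; m=(P[...,2]>.006)&(P[...,2]<.04)&(P[...,0]>.2)&(P[...,0]<.7)&(P[...,1]<-.0)&(P[...,1]>-.6)
import cv2
n,l,st,_=cv2.connectedComponentsWithStats(m.astype(np.uint8))
for i in range(1,n):
    if st[i,4]>60: Q=P[l==i]; print("low",st[i,4],Q.min(0).round(3),Q.max(0).round(3))
E
python3 t.py
```

```text
now yaw/tilt [ 0.93927083  0.02102565  0.3424437  -0.00778083]
up [ 0.472 -0.175  0.279] 0.0 [1.49, -0.47, -0.74, 2.18, -0.99, 0.98, -0.35]
mid [ 0.44 -0.32  0.26] 0.0 [0.74, 0.4, -0.4, 1.36, 0.27, 1.74, -1.22]
piv1 [ 0.45 -0.46  0.12] 0.0 [1.01, 0.47, -0.38, 1.52, 0.18, 1.19, -0.97]
piv2 [ 0.45  -0.46   0.007] 0.0 [0.99, 0.59, -0.35, 1.6, 0.23, 0.99, -1.0]
up2 [ 0.45 -0.46  0.3 ] 0.0 [1.0, 0.37, -0.38, 1.26, 0.14, 1.53, -0.93]
1 79.5
mid [ 0.45 -0.1   0.3 ] 0.0 [0.77, -0.04, -0.63, 1.72, -0.02, 1.46, -0.73]
hi [0.445 0.152 0.25 ] 0.0 [0.48, 0.02, -0.91, 1.77, 0.02, 1.36, -0.61]
lay [0.445 0.152 0.038] 0.0 [0.32, 0.3, -0.82, 2.02, 0.27, 0.93, -0.82]
-1 -100.50000000000001
mid [ 0.45 -0.1   0.3 ] 0.0 [0.81, -0.04, -0.66, 1.71, -0.02, 1.46, -2.3]
hi [0.454 0.197 0.25 ] 0.3108 [1.64, -0.49, -1.41, 1.9, -0.79, 1.41, -2.59]
lay [0.454 0.197 0.038] 0.2736 [1.41, -0.49, -1.46, 2.32, -1.0, 0.89, -2.59]
low 588 [ 0.553 -0.193  0.006] [ 0.663 -0.108  0.039]
low 487 [ 0.459 -0.6    0.006] [ 0.553 -0.523  0.028]
low 286 [ 0.368 -0.377  0.006] [ 0.438 -0.232  0.022]
low 287 [ 0.317 -0.187  0.006] [ 0.354 -0.036  0.023]
```

Call:
{"op": "jog_arm", "data": {"plan": [[0,0,0,10,10,-18,-1],[0,0,0,22,30,-34,-1],[0,0,0,36,55,-50,-1],[0,0,0,52,85,-66,-1],[0,0,0,66,115,-80,-1],[0,0,0,77,140,-92,-1],[0,0,0,77,140,-92,-1]]}}

```text
time: 8.9
ee_pos: [0.4782, -0.3186, 0.2811]
eef_rot: [0.939, 0.02, 0.344, -0.006]
ft_force: [-0.0, 1.0, -1.8]
width: 0.0219
grip_force: 29.8
```

```bash
cat >> fk.py <<'E'
def V(yaw,t=0): return R.from_euler('z',yaw)*R.from_euler('x',np.pi)*R.from_euler('y',t)
E
python3 - <<'E'
from h import *; log()
from fk import *
delta([.42,-.44,.16],V(0))
E
```

```text
8.9 [ 1.621 -0.113 -0.749  1.978 -0.795  0.923 -0.279] [ 0.478 -0.319  0.281] [ 0.939  0.02   0.344 -0.006] [-0.   1.  -1.8]
turn [-0.013 -0.703  0.04 ] mm [-126.6  118.7   51.8]
```

Call:
{"op": "jog_arm", "data": {"plan": [[0,-0.1,0,-15,15,6,-1],[0,-0.2,0,-30,30,12,-1],[0,-0.3,0.01,-50,50,20,-1],[0,-0.4,0.02,-75,70,28,-1],[0,-0.5,0.02,-95,85,36,-1],[-0.01,-0.6,0.03,-110,100,44,-1],[-0.013,-0.7,0.04,-127,119,52,-1],[-0.013,-0.703,0.04,-127,119,52,-1],[-0.013,-0.703,0.04,-127,119,52,-1]]}}

```text
time: 9.8
ee_pos: [0.4206, -0.4346, 0.1561]
eef_rot: [1.0, 0.003, -0.001, -0.002]
ft_force: [0.4, 0.3, -1.4]
width: 0.0219
grip_force: 29.8
```

```bash
python3 - <<'E'
from h import *; log()
from fk import *
delta([.42,-.44,.09],V(0))
c=camera("side");im=c["image"];P=pts(c)
p=status.read_state()["ee_pos"]
m=(P[...,2]>.03)&(P[...,2]<.32)&(abs(P[...,1]-p[1])<.03)&(P[...,0]>p[0]-.15)&(P[...,0]<p[0]+.15)
hsv=cv2.cvtColor(im,cv2.COLOR_RGB2HSV); w=m&(hsv[...,1]>70)&(hsv[...,2]>90)
Q=P[w]; print(len(Q),Q.min(0),Q.max(0)); 
r=np.polyfit(Q[:,0],Q[:,2],1); print("slope deg",np.degrees(np.arctan(r[0])))
E
```

```text
9.8 [ 1.287  0.428 -0.717  1.568  0.288  1.26  -1.041] [ 0.421 -0.435  0.156] [ 1.     0.003 -0.001 -0.002] [ 0.4  0.3 -1.4]
turn [-0.005  0.003  0.006] mm [-0.5  5.7 66.1]
351 [ 0.45789712 -0.44894183  0.23443128] [ 0.50763992 -0.41196008  0.3174958 ]
slope deg 35.564972217097036
```

Call:
{"op": "jog_arm", "data": {"plan": [[0,0,0,0,0,20,-1],[0,0,0,0,0,45,-1],[0,0,0,0,0,65,-1],[0,0,0,0,0,80,-1],[0,0,0,0,0,80,-1],[0,0,0,0,0,80,-1]], "squeeze": 8}}

```text
time: 10.45
ee_pos: [0.4195, -0.4362, 0.0781]
eef_rot: [1.0, 0.002, -0.001, -0.001]
ft_force: [0.2, 0.2, -0.3]
width: 0.0219
grip_force: 8.0
```

Call:
{"op": "jog_arm", "data": {"plan": [[0,0,0,0,0,4,-1],[0,0,0,0,0,8,-1],[0,0,0,0,0,12,-1],[0,0,0,1,0,16,-1],[0,0,0,3,0,20,-1],[0,0,0,6,0,24,-1],[0,0,0,9,0,28,-1],[0,0,0,9,0,28,-1]]}}

```text
time: 11.25
ee_pos: [0.4286, -0.4353, 0.0482]
eef_rot: [1.0, 0.002, -0.002, -0.001]
ft_force: [0.4, 0.9, -1.7]
width: 0.0215
grip_force: 8.0
```

```bash
python3 - <<'E'
from h import *; log()
c=camera("side");save(c,"s5.png",(150,180,400,384),2.5)
E
```

```text
11.25 [ 1.238  0.55  -0.672  1.65   0.378  1.081 -1.111] [ 0.429 -0.435  0.048] [ 1.     0.002 -0.002 -0.001] [ 0.4  0.9 -1.7]
```

View pics/s5.png

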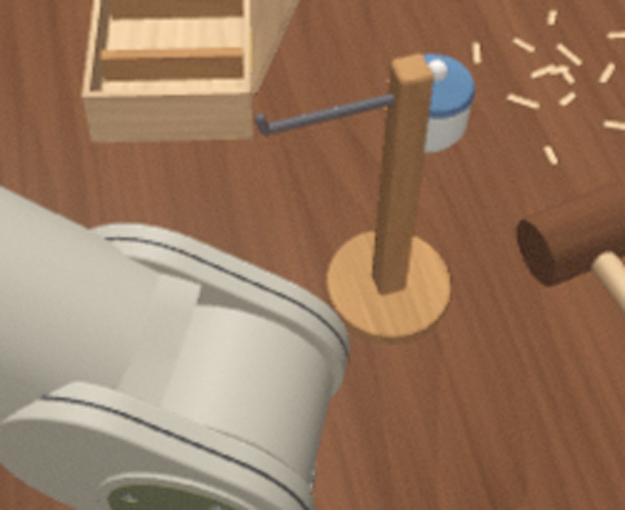

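Call:
{"op": "jog_arm", "data": {"plan": [[0,0,0,2,0,4,-1],[0,0,0,4,0,8,-1],[0,0,0,7,0,12,-1],[0,0,0,9,0,16,-1],[0,0,0,11,0,20,-1],[0,0,0,11,0,20,-1]]}}

```text
time: 11.9
ee_pos: [0.4386, -0.4354, 0.0278]
eef_rot: [1.0, 0.002, -0.003, -0.002]
ft_force: [-0.1, -0.3, -0.4]
width: 0.0221
grip_force: 8.0
```

```bash
python3 - <<'E'
from h import *; log()
c=camera("top");P=pts(c);im=c["image"];np.savez("c5.npz",p=P,im=im)
p=status.read_state()["ee_pos"]
m=(abs(P[...,1]-p[1])<.05)&(P[...,0]>p[0]-.16)&(P[...,0]<p[0]+.18)&(P[...,2]>.01)
hsv=cv2.cvtColor(im,cv2.COLOR_RGB2HSV); w=m&(hsv[...,1]>70)&(hsv[...,2]>110)
for q in P[w][np.argsort(P[w][:,0])][::12]: print(q.round(3))
save(c,"t5.png",(290,150,490,300),4)
E
```

```text
11.9 [ 1.211  0.589 -0.658  1.641  0.402  1.057 -1.136] [ 0.439 -0.435  0.028] [ 1.     0.002 -0.003 -0.002] [-0.1 -0.3 -0.4]
[ 0.287 -0.406  0.501]
[ 0.368 -0.432  0.019]
[ 0.371 -0.432  0.018]
[ 0.374 -0.44   0.012]
[ 0.377 -0.437  0.012]
[ 0.38  -0.441  0.011]
[ 0.392 -0.409  0.031]
[ 0.402 -0.412  0.242]
[ 0.463 -0.391  0.118]
[ 0.473 -0.426  0.067]
[ 0.476 -0.437  0.071]
[ 0.482 -0.424  0.071]
[ 0.485 -0.429  0.075]
[ 0.489 -0.407  0.347]
[ 0.495 -0.422  0.078]
[ 0.498 -0.423  0.084]
[ 0.501 -0.443  0.081]
[ 0.507 -0.423  0.084]
[ 0.51  -0.434  0.088]
[ 0.513 -0.445  0.083]
[ 0.516 -0.445  0.093]
[ 0.519 -0.445  0.091]
[ 0.523 -0.451  0.091]
[ 0.528 -0.411  0.093]
[ 0.531 -0.42   0.094]
[ 0.535 -0.452  0.099]
[ 0.538 -0.452  0.096]
[ 0.541 -0.445  0.099]
[ 0.544 -0.434  0.098]
[ 0.547 -0.442  0.101]
[ 0.553 -0.437  0.097]
```

View pics/t5.png

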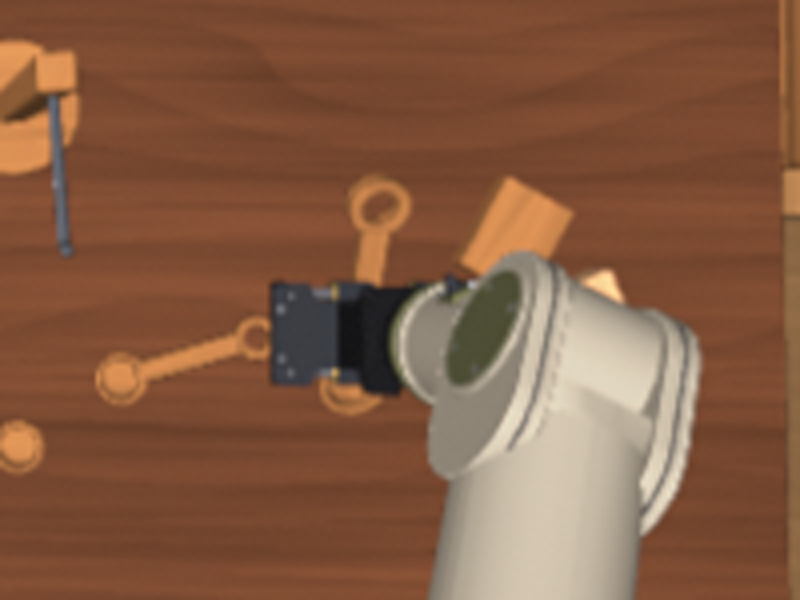

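Call:
{"op": "jog_arm", "data": {"plan": [[0,0,0,1,0,4,-1],[0,0,0,2,0,8,-1],[0,0,0,3,0,12,-1],[0,0,0,4,0,16,-1],[0,0,0,4,0,19,-1],[0,0,0,4,0,21,-1],[0,0,0,4,0,22,-1],[0,0,0,4,0,22,-1]]}}

```text
time: 12.75
ee_pos: [0.4429, -0.4356, 0.0067]
eef_rot: [1.0, 0.002, -0.002, -0.001]
ft_force: [-0.3, 0.3, -1.5]
width: 0.0221
grip_force: 8.0
```

```bash
cat >> h.py <<'E'
def slope():
    c=camera("top");P=pts(c);im=c["image"];p=status.read_state()["ee_pos"]
    m=(abs(P[...,1]-p[1])<.03)&(P[...,0]>p[0]+.04)&(P[...,0]<p[0]+.18)&(P[...,2]>.006)&(P[...,2]<.2)
    hsv=cv2.cvtColor(im,cv2.COLOR_RGB2HSV); w=m&(hsv[...,1]>70)&(hsv[...,2]>110)
    Q=P[w]; a=np.polyfit(Q[:,0],Q[:,2],1); print("slope",np.degrees(np.arctan(a[0])),"eye x",Q[:,0].max(),"y",np.percentile(Q[Q[:,0]>Q[:,0].max()-.04][:,1],[2,98]),"handle y",np.median(Q[Q[:,0]<Q[:,0].max()-.05][:,1]),Q[:,2].min(),Q[:,2].max(),"rel eye tip",Q[:,0].max()-p[0])
E
python3 - <<'E'
from h import *; log(); slope()
E
```

```text
12.75 [ 1.195  0.62  -0.645  1.645  0.422  1.025 -1.152] [ 0.443 -0.436  0.007] [ 1.     0.002 -0.002 -0.001] [-0.3  0.3 -1.5]
slope 2.224145427498554 eye x 0.6044743535523657 y [-0.46023792 -0.42711949] handle y -0.4320896405563442 0.006135076575878307 0.04104524656870323 rel eye tip 0.16162240813802575
```

Call:
{"op": "jog_arm", "data": {"plan": [[0,0,0,0,0,0,-1],[0,0,0,0,0,0,-1],[0,0,0,0,0,-10,-1],[0,0,0,0,0,-30,-1],[0,0,0,0,0,-60,-1],[0,0,0,0,0,-100,-1],[0,0,0,0,0,-140,-1],[0,0,0,0,0,-180,-1],[0,0,0,0,0,-215,-1],[0,0,0,0,0,-240,-1],[0,0,0,0,0,-240,-1]], "squeeze": 25}}

```text
time: 13.9
ee_pos: [0.4455, -0.4367, 0.2519]
eef_rot: [1.0, 0.002, 0.0, 0.001]
ft_force: [-0.1, 0.3, -2.1]
width: 0.0215
grip_force: 25.0
```

```bash
python3 - <<'E'
from h import *; log()
c=camera("top");P=pts(c);im=c["image"];p=status.read_state()["ee_pos"]
m=(abs(P[...,1]-p[1])<.04)&(P[...,0]>p[0]-.12)&(P[...,0]<p[0]+.16)&(P[...,2]>p[2]-.03)&(P[...,2]<p[2]+.08)
hsv=cv2.cvtColor(im,cv2.COLOR_RGB2HSV); w=m&(hsv[...,1]>70)&(hsv[...,2]>110)
Q=P[w]-p; Q=Q[np.argsort(Q[:,0])]
a=Q[Q[:,0]>.045]; f=np.polyfit(a[:,0],a[:,2],1); print(len(a),"slope",np.degrees(np.arctan(f[0])),"at0",f[1],a.max(0),a.min(0))
print(np.polyfit(a[:,0],a[:,1],1))
print(Q[::25].round(3).tolist())
from fk import *
w=np.radians(-10.5);C=np.array([.474,.170,0]);cx=np.array([np.cos(w),np.sin(w),0]);cy=np.array([-np.sin(w),np.cos(w),0])
T=C-cx*.025-cy*.022
delta(T+[0,0,.2],V(np.radians(79.5)))
E
```

```text
13.9 [ 1.245  0.403 -0.73   1.392  0.269  1.444 -1.045] [ 0.445 -0.437  0.252] [1.    0.002 0.    0.001] [-0.1  0.3 -2.1]
354 slope 3.433772040225381 at0 0.0246526336104013 [0.12579011 0.02484974 0.03788412] [ 0.04661089 -0.02050226  0.01717776]
[0.00442513 0.00316977]
[[-0.075, 0.009, 0.017], [-0.07, -0.009, 0.017], [-0.067, 0.004, 0.006], [-0.064, -0.019, 0.023], [-0.06, 0.025, 0.02], [-0.057, -0.002, 0.004], [-0.052, -0.0, 0.002], [0.034, 0.002, 0.027], [0.039, -0.005, 0.028], [0.047, 0.005, 0.028], [0.052, -0.006, 0.031], [0.06, 0.003, 0.03], [0.067, 0.013, 0.029], [0.072, 0.001, 0.031], [0.08, 0.013, 0.023], [0.085, 0.0, 0.03], [0.09, 0.008, 0.03], [0.095, 0.014, 0.032], [0.1, 0.016, 0.031], [0.105, 0.024, 0.02], [0.11, -0.011, 0.027], [0.117, 0.021, 0.038], [0.12, 0.004, 0.033]]
turn [-0.     0.002 -1.383] mm [   3.3 -589.3   48.9]
```

Call:
{"op": "jog_arm", "data": {"plan": [[0,0,-0.1,0,0,-30,-1],[0,0,-0.2,0,0,-65,-1],[0,0,-0.32,0,0,-100,-1],[0,0,-0.44,0,-20,-120,-1],[0,0,-0.57,0,-50,-125,-1],[0,0,-0.7,0,-90,-125,-1],[0,0,-0.83,0,-135,-125,-1],[0,0,-0.96,0,-180,-125,-1],[0,0,-1.1,0,-225,-125,-1],[0,0,-1.22,0,-270,-125,-1],[0,0,-1.33,0,-315,-125,-1],[0,0,-1.383,0,-360,-125,-1]]}}

```text
time: 15.15
ee_pos: [0.4423, -0.0746, 0.3715]
eef_rot: [0.768, 0.641, -0.002, -0.002]
ft_force: [0.5, 0.2, -0.6]
width: 0.0218
grip_force: 25.0
```

```bash
cat >> fk.py <<'E'
w=np.radians(-10.5);C=np.array([.4745,.168,0]);cx=np.array([np.cos(w),np.sin(w),0]);cy=np.array([-np.sin(w),np.cos(w),0])
T=C-cx*.028-cy*.024
E
python3 - <<'E'
from h import *; log()
from fk import *
delta(T+[0,0,.2],V(np.radians(79.5))*R.from_euler('y',-.06))
E
```

```text
15.15 [ 1.290e+00 -9.900e-02 -1.107e+00  1.581e+00 -8.900e-02  1.611e+00
  1.000e-03] [ 0.442 -0.075  0.372] [ 0.768  0.641 -0.002 -0.002] [ 0.5  0.2 -0.6]
turn [-0.006 -0.061  0.004] mm [220.5 -38.8 171.9]
```

Call:
{"op": "jog_arm", "data": {"plan": [[0,0,0,30,-5,0,-1],[0,-0.02,0,70,-12,0,-1],[0,-0.04,0,115,-20,20,-1],[0,-0.06,0,160,-28,50,-1],[-0.006,-0.061,0.004,195,-34,85,-1],[-0.006,-0.061,0.004,215,-38,120,-1],[-0.006,-0.061,0.004,220,-39,150,-1],[-0.006,-0.061,0.004,220,-39,172,-1],[-0.006,-0.061,0.004,220,-39,172,-1],[-0.006,-0.061,0.004,220,-39,172,-1]]}}

```text
time: 16.15
ee_pos: [0.4439, 0.1473, 0.2012]
eef_rot: [0.77, 0.638, -0.023, 0.02]
ft_force: [1.2, 0.2, -0.4]
width: 0.0216
grip_force: 25.0
```

```bash
python3 - <<'E'
from h import *; log()
from fk import *
delta(T+[0,0,.06],V(np.radians(79.5))*R.from_euler('y',-.06))
c=camera("top");save(c,"t6.png",(120,120,300,280),4)
P=pts(c);im=c["image"];p=status.read_state()["ee_pos"]
hsv=cv2.cvtColor(im,cv2.COLOR_RGB2HSV); w_=(abs(P[...,2]-p[2]-.01)<.05)&(hsv[...,1]>70)&(hsv[...,2]>110)
d=P-C; X=d@cx;Y=d@cy; w_&=(abs(X+.028)<.04)&(abs(Y)<.15)
a=w_&(Y>.02); print("eye X",np.percentile(X[a&(Y>.07)],[2,98]),"Ymax",Y[a].max(),"slope",np.polyfit(Y[a],P[...,2][a],1),"yaw",np.polyfit(Y[a],X[a],1)); b=w_&(Y<-.05); print("bowl",b.sum(),Y[b].min() if b.any() else 0, X[b].min() if b.any() else 0,X[b].max() if b.any() else 0)
E
```

```text
16.15 [ 0.826  0.246 -1.403  1.817  0.295  1.335 -0.841] [0.444 0.147 0.201] [ 0.77   0.638 -0.023  0.02 ] [ 1.2  0.2 -0.4]
turn [ 0.001 -0.    -0.004] mm [ 10.4  -1.8 140.9]Traceback (most recent call last):
  File "<stdin>", line 8, in <module>
    return _quantile_unchecked(
        a, q, axis, out, overwrite_input, method, keepdims, weights)
    return _ureduce(a,
                    func=_quantile_ureduce_func,
    ...<5 lines>...
                    overwrite_input=overwrite_input,
                    method=method)
    r = func(a, **kwargs)
    result = _quantile(arr,
                       quantiles=q,
    ...<2 lines>...
                       out=out,
                       weights=wgt)
    slices_having_nans = np.isnan(arr[-1, ...])
                                  ~~~^^^^^^^^^
IndexError: index -1 is out of bounds for axis 0 with size 0
```

View pics/t6.png

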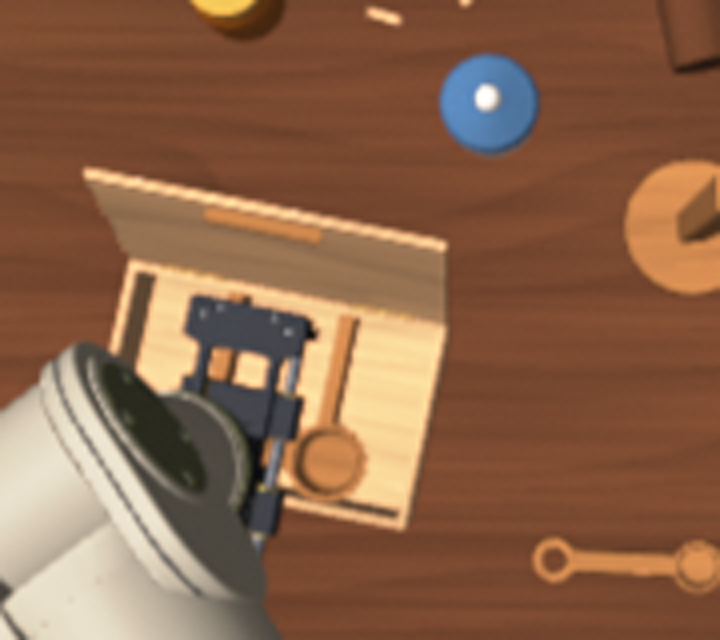

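Call:
{"op": "jog_arm", "data": {"plan": [[0,0,0,2,-1.8,25,-1],[0,0,0,4,-1.8,55,-1],[0,0,0,6,-1.8,85,-1],[0,0,0,8,-1.8,110,-1],[0,0,0,10,-1.8,130,-1],[0,0,0,11,-1.8,145,-1],[0,0,0,11.3,-1.8,153,-1],[0,0,0,11.3,-1.8,153,-1],[0,0,0,11.3,-1.8,153,-1]], "squeeze": 12}}

```text
time: 17.1
ee_pos: [0.4438, 0.1498, 0.0485]
eef_rot: [0.77, 0.637, -0.022, 0.02]
ft_force: [1.0, -0.9, -1.0]
width: 0.0218
grip_force: 12.0
```

Call:
{"op": "jog_arm", "data": {"plan": [[0,0,0,0,0,2,-1],[0,0,0,0,0,4,-1],[0,0,0,0,0,6,-1],[0,0,0,0,0,6,-1],[0,0,0,0,0,6,-1]]}}

```text
time: 17.6
ee_pos: [0.443, 0.1494, 0.0417]
eef_rot: [0.77, 0.638, -0.022, 0.02]
ft_force: [-0.2, -0.2, -1.7]
width: 0.0222
grip_force: 12.0
```

Call:
{"op": "jog_arm", "data": {"plan": [[0,0,0,0,0,1,-1],[0,0,0,0,0,2,-1],[0,0,0,0,0,3,-1],[0,0,0,0,0,3,-1],[0,0,0,0,0,3,-1]]}}

```text
time: 18.1
ee_pos: [0.4433, 0.1499, 0.0396]
eef_rot: [0.77, 0.638, -0.022, 0.02]
ft_force: [-4.7, -1.4, 13.8]
width: 0.0218
grip_force: 12.0
```

Call:
{"op": "jog_arm", "data": {"plan": [[0,0,0,0,0,-1,-1],[0,0,0,0,0,-1.5,-1],[0,0,0,0,0,-1.5,-1]]}}

```text
time: 18.4
ee_pos: [0.443, 0.1491, 0.04]
eef_rot: [0.77, 0.637, -0.022, 0.02]
ft_force: [-1.1, 0.3, -0.9]
width: 0.0219
grip_force: 12.0
```

```bash
python3 - <<'E'
from h import *
from fk import *
log(); print(status.read_state()["torque"])
for n in("side","top"):
    c=camera(n);P=pts(c);im=c["image"]
    save(c,n[0]+"7.png",(170,130,290,250) if n=="side" else (130,170,250,270),5)
    hsv=cv2.cvtColor(im,cv2.COLOR_RGB2HSV)
    d=P-C;X=d@cx;Y=d@cy;Z=P[...,2]
    m=(abs(X+.028)<.012)&(hsv[...,1]>60)&(Z<.09)
    for lo in np.arange(-.115,.12,.01):
        k=m&(Y>lo)&(Y<lo+.01)
        if k.sum()>2: print(n,round(lo,3),k.sum(),np.percentile(Z[k],[10,50,90]).round(4))
E
```

```text
18.4 [ 0.563  0.473 -1.174  1.991  0.551  1.071 -1.063] [0.443 0.149 0.04 ] [ 0.77   0.637 -0.022  0.02 ] [-1.1  0.3 -0.9]
[-0.02629988 -0.04445162 -0.00529806]
side -0.105 42 [0.0504 0.06   0.0643]
side -0.095 9 [0.0465 0.0535 0.0626]
side -0.085 7 [0.044  0.0457 0.0477]
side -0.075 32 [0.0435 0.0451 0.0474]
side -0.065 39 [0.0427 0.0468 0.05  ]
side -0.055 62 [0.047  0.0575 0.0631]
side -0.045 27 [0.059  0.0603 0.0626]
side -0.035 29 [0.0584 0.061  0.0715]
side -0.025 33 [0.0568 0.0609 0.0745]
side -0.015 19 [0.058  0.0611 0.063 ]
side -0.005 16 [0.0573 0.0594 0.0628]
side 0.005 11 [0.058  0.0589 0.0611]
side 0.025 15 [0.0586 0.0613 0.0636]
side 0.115 17 [0.0533 0.0622 0.0703]
top -0.115 14 [0.0049 0.0066 0.0081]
top -0.105 27 [0.0048 0.0072 0.0642]
top -0.095 31 [0.0068 0.0484 0.0646]
top -0.085 23 [0.0449 0.0474 0.0502]
top -0.075 24 [0.0431 0.0465 0.0478]
top -0.065 26 [0.0444 0.0477 0.052 ]
top -0.055 27 [0.0499 0.0626 0.0666]
top -0.045 3 [0.0582 0.0607 0.0635]
top -0.035 6 [0.0592 0.0623 0.0653]
top 0.115 8 [0.063  0.0705 0.0733]
```

View pics/s7.png

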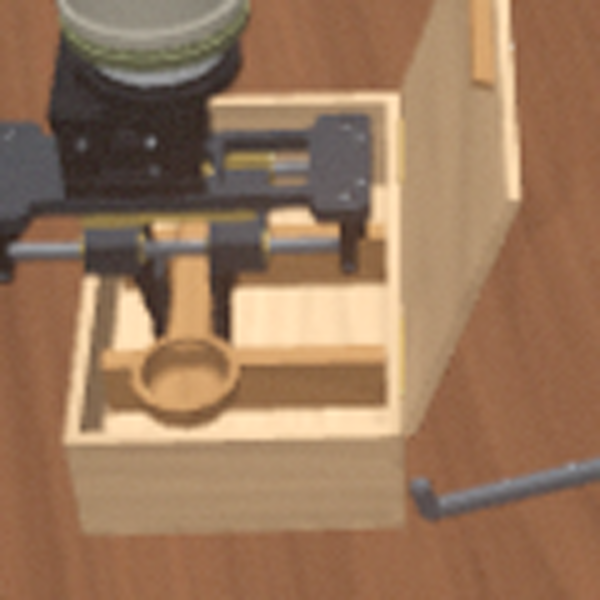

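Call:
{"op": "jog_arm", "data": {"plan": [[0,0,0,0,0,-2,-1],[0,0,0,-2,0,-2,-1],[0,0,0,-2,0,-1,-1],[0,0,0,-2,0,0,-1],[0,0,0,-2,0,0,-1]], "squeeze": 6}}

```text
time: 19.0
ee_pos: [0.443, 0.148, 0.0405]
eef_rot: [0.77, 0.638, -0.022, 0.02]
ft_force: [0.9, 4.2, 1.4]
width: 0.0223
grip_force: 7.9
```

Call:
{"op": "jog_arm", "data": {"plan": [[0,0,0,0,0,0.5,-1],[0,0,0,0,0,0.5,-1]]}}

```text
time: 19.2
ee_pos: [0.443, 0.1479, 0.04]
eef_rot: [0.77, 0.638, -0.022, 0.02]
ft_force: [2.8, 5.3, 1.5]
width: 0.022
grip_force: 8.6
```

Call:
{"op": "jog_arm", "data": {"plan": [[0,0,0,0,0,0.5,-1],[0,0,0,0,0,0.5,-1]]}}

```text
time: 19.4
ee_pos: [0.443, 0.148, 0.0396]
eef_rot: [0.77, 0.638, -0.022, 0.02]
ft_force: [1.5, 4.8, 3.7]
width: 0.0221
grip_force: 8.7
```

Call:
{"op": "jog_arm", "data": {"plan": [[0,0,0,1,0,0,-1],[0,0,0,2,0,0,-1],[0,0,0,2,0,0,-1],[0,0,0,2,0,0,-1]]}}

```text
time: 19.8
ee_pos: [0.4431, 0.1483, 0.0394]
eef_rot: [0.77, 0.637, -0.023, 0.021]
ft_force: [-0.4, -1.2, 8.3]
width: 0.0219
grip_force: 6.4
```

Call:
{"op": "jog_arm", "data": {"plan": [[0,0,0,0,0,0.5,-1],[0,0,0,0,0,0.5,-1]]}}

```text
time: 20.0
ee_pos: [0.4431, 0.1484, 0.0389]
eef_rot: [0.77, 0.637, -0.023, 0.02]
ft_force: [-1.2, -0.4, 7.6]
width: 0.0215
grip_force: 6.0
```

```bash
cat > prof.py <<'E'
from h import *
from fk import *
s=status.read_state();print(round(s["time"],2),s["ft_force"].round(1),s["torque"].round(3),s["ee_pos"].round(4),s["width"],s["grip_force"], "caseXY tcp",((s["ee_pos"]-C)@cx).round(4),((s["ee_pos"]-C)@cy).round(4))
for n in("side","top"):
    c=camera(n);P=pts(c);im=c["image"]
    hsv=cv2.cvtColor(im,cv2.COLOR_RGB2HSV)
    d=P-C;X=d@cx;Y=d@cy;Z=P[...,2]
    m=(abs(X+.028)<.009)&(hsv[...,1]>60)&(Z<.09)&(Z>.03)
    o=[]
    for lo in np.arange(-.115,.12,.01):
        k=m&(Y>lo)&(Y<lo+.01)
        if k.sum()>2: o.append((round(lo*1e3),int(k.sum()),(np.percentile(Z[k],[20,50])*1e3).round(1).tolist()))
    print(n,o)
E
python3 prof.py
```

```text
20.0 [-1.2 -0.4  7.6] [-0.181  0.153 -0.036] [0.4431 0.1484 0.0389] 0.021522325608330048 6.035507482804121 caseXY tcp -0.0273 -0.025
side [(-105, 35, [53.2, 58.3]), (-85, 4, [45.3, 45.5]), (-75, 29, [43.8, 45.6]), (-65, 34, [45.2, 47.4]), (-55, 40, [53.1, 59.3]), (-45, 16, [59.3, 60.2]), (-35, 18, [59.0, 60.6]), (-25, 19, [58.7, 59.7]), (-15, 20, [58.5, 60.0]), (-5, 20, [59.6, 60.9]), (5, 6, [60.5, 60.9]), (15, 5, [58.4, 58.9]), (25, 18, [59.1, 59.8]), (115, 12, [51.4, 62.6])]
top [(-105, 5, [61.1, 67.1]), (-95, 16, [45.7, 48.3]), (-85, 18, [44.1, 45.9]), (-75, 18, [45.4, 47.1]), (-65, 19, [45.3, 46.0]), (-55, 23, [56.4, 62.3]), (-35, 5, [60.6, 61.3]), (115, 5, [65.3, 70.0])]
```

Call:
{"op": "jog_arm", "data": {"plan": [[0,0,0,0,0,-0.5,-0.5],[0,0,0,0,0,-0.5,-0.42],[0,0,0,0,0,-0.5,-0.34],[0,0,0,0,0,-0.5,-0.25],[0,0,0,0,0,-0.5,-0.15],[0,0,0,0,0,-0.5,-0.1],[0,0,0,0,0,-0.5,-0.1],[0,0,0,0,0,-0.5,-0.1]]}}

```text
time: 20.9
ee_pos: [0.443, 0.1492, 0.0391]
eef_rot: [0.77, 0.637, -0.022, 0.02]
ft_force: [0.3, 0.1, -0.2]
width: 0.0387
grip_force: 0.0
```

```bash
python3 prof.py
```

```text
20.9 [ 0.3  0.1 -0.2] [ 0.019 -0.087 -0.017] [0.443  0.1492 0.0391] 0.038712095219850993 0.0 caseXY tcp -0.0275 -0.0242
side [(-105, 36, [55.1, 60.2]), (-85, 8, [44.1, 45.4]), (-75, 22, [44.5, 45.3]), (-65, 32, [45.5, 46.9]), (-55, 42, [50.1, 57.8]), (-45, 18, [59.3, 60.4]), (-35, 17, [59.1, 60.1]), (-25, 20, [58.8, 60.0]), (-15, 22, [58.5, 60.7]), (-5, 15, [58.7, 59.4]), (5, 10, [58.6, 59.3]), (25, 20, [58.8, 60.1]), (115, 11, [52.3, 61.5])]
top [(-105, 5, [62.1, 64.7]), (-95, 16, [46.2, 48.4]), (-85, 17, [44.4, 46.2]), (-75, 18, [45.2, 46.8]), (-65, 18, [46.4, 47.6]), (-55, 24, [54.2, 62.4]), (-45, 4, [55.8, 63.5]), (-35, 7, [59.4, 62.2]), (115, 5, [67.0, 70.8])]
```

Call:
{"op": "jog_arm", "data": {"plan": [[0,0,0,0,0,-10,-0.1],[0,0,0,0,0,-25,-0.1],[0,0,0,0,0,-50,-0.1],[0,0.03,0,0,0,-90,-0.1],[0,0.06,0,0,0,-140,-0.3],[0,0.06,0,0,0,-190,-0.6],[0,0.06,0,0,0,-240,-1],[0,0.06,0,0,0,-280,-1],[0,0.06,0,0,0,-300,-1],[0,0.06,0,0,0,-300,-1]]}}

```text
time: 22.0
ee_pos: [0.4464, 0.1684, 0.342]
eef_rot: [0.77, 0.638, 0.003, 0.002]
ft_force: [-0.1, 0.3, 0.1]
width: 0.0028
grip_force: 0.0
```

```bash
cat > t.py <<'E'
from h import *
from fk import *
s=status.read_state();print(s["time"],s["ee_pos"],s["width"],s["eef_rot"])
c=camera("top");P=pts(c);d=P-C;X=d@cx;Y=d@cy;Z=P[...,2]
m=(Z>.1)&(Z<.235)&(abs(Y)<.13)&(X>.05)&(X<.16); a=np.polyfit(Z[m],X[m],1); print("lid X(z)",a,"theta",np.pi/2+np.arctan(a[0]),"ztop",np.percentile(Z[m],99),"X at .07",np.polyval(a,.07),Y[m].min(),Y[m].max())
hsv=cv2.cvtColor(c["image"],cv2.COLOR_RGB2HSV)
w=(abs(X+.028)<.04)&(abs(Y)<.118)&(Z>.045)&(Z<.075); print("ladle",w.sum(),"Y",Y[w].min(),Y[w].max(),"X",X[w].min(),X[w].max(),"Zmax",np.percentile(Z[w],98))
for lo in range(-110,120,20):
    k=w&(abs(X+.028)<.008)&(Y>lo/1e3)&(Y<lo/1e3+.02)
    if k.sum(): print(lo,k.sum(),np.median(Z[k]).round(4))
th=1.8; H=C+cx*.08+[0,0,.07]
def tcp(th,r,g=0): return H+cx*(-r*np.cos(th)+(.007+g)*np.sin(th)+.015)+np.array([0,0,r*np.sin(th)+(.007+g)*np.cos(th)])
Rt=V(np.radians(79.5)); q=s["joint_positions"]
seq=[("over",C+cx*.165+[0,0,.34]),("down",C+cx*.165+[0,0,.195])]+[("%.1f"%t,tcp(t,r)) for t,r in((1.6,.14),(1.3,.14),(1,.142),(.7,.145),(.4,.145),(.2,.145),(0,.145))]+[("up",tcp(0,.145)+[0,0,.15])]
for n,p in seq:
    e,q=ik(p,Rt,q); dd=p-s["ee_pos"]; print(n,p.round(3),round(e,4),q.round(2).tolist(),"tool mm",(np.array([dd@cy,dd@cx,-dd[2]])*1e3).round(0).tolist())
E
python3 t.py
```

```text
22.0 [0.44644884 0.16840816 0.3419732 ] 0.0027656018120763176 [0.76981254 0.63826132 0.00250114 0.00220766]
lid X(z) [0.32855147 0.0525319 ] theta 1.8882370453946165 ztop 0.2248095405168366 X at .07 0.07553050199811093 -0.12343417853281066 0.1278667764276032
ladle 480 Y -0.11799144695431417 0.10524930855207978 X -0.06626635195847498 0.011908048965134208 Zmax 0.0695941625703486
-110 10 0.0635
-90 19 0.048
-70 31 0.0478
-50 34 0.0627
-30 32 0.0609
-10 35 0.0607
10 35 0.0613
30 8 0.0614
50 6 0.0615
70 1 0.0565
90 14 0.0593
over [0.637 0.138 0.34 ] 0.0 [0.4, 0.6, -1.17, 1.13, 0.55, 1.73, -0.78] tool mm [5.0, 193.0, 2.0]
down [0.637 0.138 0.195] 0.0 [0.46, 0.67, -1.14, 1.38, 0.6, 1.47, -0.84] tool mm [5.0, 193.0, 147.0]
1.6 [0.579 0.149 0.21 ] 0.0 [0.55, 0.56, -1.22, 1.51, 0.53, 1.44, -0.87] tool mm [5.0, 134.0, 132.0]
1.3 [0.538 0.156 0.207] 0.0 [0.62, 0.49, -1.28, 1.61, 0.47, 1.4, -0.89] tool mm [5.0, 92.0, 135.0]
1.0 [0.498 0.164 0.193] 0.0 [0.69, 0.42, -1.33, 1.72, 0.42, 1.34, -0.91] tool mm [5.0, 52.0, 149.0]
0.7 [0.463 0.17  0.169] 0.0 [0.75, 0.38, -1.38, 1.82, 0.39, 1.27, -0.93] tool mm [5.0, 16.0, 173.0]
0.4 [0.439 0.175 0.133] 0.0 [0.75, 0.37, -1.39, 1.91, 0.39, 1.19, -0.96] tool mm [5.0, -8.0, 209.0]
0.2 [0.43  0.176 0.106] 0.0 [0.72, 0.38, -1.37, 1.96, 0.42, 1.13, -0.99] tool mm [5.0, -18.0, 236.0]
0.0 [0.425 0.177 0.077] 0.0 [0.68, 0.41, -1.32, 2.0, 0.46, 1.08, -1.03] tool mm [5.0, -22.0, 265.0]
up [0.425 0.177 0.227] 0.0 [0.94, 0.1, -1.46, 1.82, 0.1, 1.32, -0.73] tool mm [5.0, -22.0, 115.0]
```

Call:
{"op": "jog_arm", "data": {"plan": [[0,0,0,1,30,0,-1],[0,0,0,2,70,0,-1],[0,0,0,3,115,0,-1],[0,0,0,5,155,0,-1],[0,0,0,5,190,0,-1],[0,0,0,5,205,15,-1],[0,0,0,5,205,50,-1],[0,0,0,5,205,90,-1],[0,0,0,5,205,125,-1],[0,0,0,5,205,147,-1],[0,0,0,5,205,147,-1],[0,0,0,5,205,147,-1]]}}

```text
time: 23.25
ee_pos: [0.6481, 0.1339, 0.1924]
eef_rot: [0.77, 0.638, 0.001, 0.0]
ft_force: [-0.0, 0.9, 1.3]
width: 0.0003
grip_force: 0.0
```

```bash
sed -n '/^th=/,$p' t.py > t2.py; (echo 'from h import *
from fk import *
s=status.read_state();print(s["time"],s["ee_pos"],s["ft_force"],s["eef_rot"])';cat t2.py)>t3.py; python3 t3.py | sed 's/\[.*\] "tool/tool/'
```

```text
23.25 [0.64810579 0.13386917 0.19241158] [-0.01456422  0.85811378  1.30359204] [7.69974455e-01 6.38074325e-01 6.42806694e-04 2.83589948e-04]
over [0.637 0.138 0.34 ] 0.0 [0.4, 0.6, -1.17, 1.13, 0.55, 1.72, -0.78] tool mm [2.0, -12.0, -148.0]
down [0.637 0.138 0.195] 0.0 [0.46, 0.67, -1.14, 1.38, 0.6, 1.47, -0.84] tool mm [2.0, -12.0, -3.0]
1.6 [0.579 0.149 0.21 ] 0.0 [0.55, 0.56, -1.21, 1.51, 0.52, 1.44, -0.87] tool mm [2.0, -71.0, -17.0]
1.3 [0.538 0.156 0.207] 0.0 [0.62, 0.48, -1.27, 1.61, 0.47, 1.39, -0.89] tool mm [2.0, -113.0, -14.0]
1.0 [0.498 0.164 0.193] 0.0 [0.69, 0.42, -1.33, 1.72, 0.42, 1.34, -0.9] tool mm [2.0, -153.0, -1.0]
0.7 [0.463 0.17  0.169] 0.0 [0.74, 0.37, -1.38, 1.82, 0.38, 1.27, -0.92] tool mm [2.0, -188.0, 24.0]
0.4 [0.439 0.175 0.133] 0.0 [0.75, 0.36, -1.38, 1.91, 0.38, 1.18, -0.95] tool mm [2.0, -213.0, 59.0]
0.2 [0.43  0.176 0.106] 0.0 [0.72, 0.38, -1.36, 1.96, 0.41, 1.13, -0.99] tool mm [2.0, -223.0, 87.0]
0.0 [0.425 0.177 0.077] 0.0 [0.67, 0.41, -1.31, 2.0, 0.45, 1.08, -1.03] tool mm [2.0, -227.0, 115.0]
up [0.425 0.177 0.227] 0.0 [0.94, 0.1, -1.46, 1.82, 0.1, 1.32, -0.73] tool mm [2.0, -227.0, -35.0]
```

Push gently to θ≈1.0, about 12 mm per row.

Call:
{"op": "jog_arm", "data": {"plan": [[0,0,0,0,-12,-4,-1],[0,0,0,1,-24,-8,-1],[0,0,0,1,-36,-11,-1],[0,0,0,2,-48,-14,-1],[0,0,0,2,-60,-16,-1],[0,0,0,2,-71,-17,-1],[0,0,0,2,-82,-17,-1],[0,0,0,2,-93,-16,-1],[0,0,0,2,-104,-15,-1],[0,0,0,2,-113,-14,-1]]}}

```text
time: 24.25
ee_pos: [0.5366, 0.1567, 0.2054]
eef_rot: [0.77, 0.638, 0.0, 0.001]
ft_force: [3.0, -0.2, -1.3]
width: 0.0006
grip_force: 0.8
```

Call:
{"op": "jog_arm", "data": {"plan": [[0,0,0,0,-10,2,-1],[0,0,0,0,-20,5,-1],[0,0,0,0,-30,9,-1],[0,0,0,0,-40,13,-1],[0,0,0,0,-50,20,-1],[0,0,0,0,-60,27,-1],[0,0,0,0,-68,33,-1],[0,0,0,0,-75,38,-1],[0,0,0,0,-82,46,-1],[0,0,0,0,-89,56,-1]]}}

```text
time: 25.25
ee_pos: [0.4499, 0.1734, 0.1491]
eef_rot: [0.77, 0.638, 0.001, 0.001]
ft_force: [0.1, 0.7, 1.2]
width: 0.0007
grip_force: 0.6
```

```bash
cat > lid.py <<'E'
from h import *
from fk import *
s=status.read_state();print(s["time"],s["ee_pos"],s["ft_force"].round(1))
c=camera("top");P=pts(c);d=P-C;X=d@cx;Y=d@cy;Z=P[...,2]
hsv=cv2.cvtColor(c["image"],cv2.COLOR_RGB2HSV)
for y0 in(-.1,-.07,.1):
    m=(abs(Y-y0)<.012)&(Z>.05)&(Z<.25)&(X<.15)&(X>-.1)&(hsv[...,1]>45)
    if m.sum()>10: a=np.polyfit(X[m],Z[m],1); print(y0,m.sum(),"dz/dx",a.round(3),"theta",np.arctan(-a[0]).round(3),"Xmin",X[m].min().round(3),"Z",Z[m].min().round(3),Z[m].max().round(3))
E
python3 lid.py; python3 t3.py | sed -n '5,11p'
```

```text
25.25 [0.44991665 0.17341738 0.14912589] [0.1 0.7 1.2]
-0.1 425 dz/dx [-0.367  0.12 ] theta 0.351 Xmin -0.085 Z 0.051 0.163
-0.07 430 dz/dx [-0.377  0.119] theta 0.361 Xmin -0.085 Z 0.051 0.164
0.1 196 dz/dx [-0.629  0.127] theta 0.561 Xmin 0.006 Z 0.069 0.124
1.3 [0.538 0.156 0.207] 0.0 [0.62, 0.49, -1.27, 1.61, 0.47, 1.4, -0.89] tool mm [-0.0, 91.0, -59.0]
1.0 [0.498 0.164 0.193] 0.0 [0.69, 0.42, -1.33, 1.72, 0.42, 1.34, -0.91] tool mm [-0.0, 51.0, -46.0]
0.7 [0.463 0.17  0.169] 0.0 [0.75, 0.37, -1.38, 1.82, 0.39, 1.27, -0.92] tool mm [-0.0, 15.0, -21.0]
0.4 [0.439 0.175 0.133] 0.0 [0.75, 0.36, -1.39, 1.91, 0.39, 1.19, -0.96] tool mm [-0.0, -9.0, 15.0]
0.2 [0.43  0.176 0.106] 0.0 [0.72, 0.38, -1.36, 1.96, 0.41, 1.13, -0.99] tool mm [-0.0, -19.0, 42.0]
0.0 [0.425 0.177 0.077] 0.0 [0.67, 0.41, -1.32, 2.0, 0.46, 1.08, -1.03] tool mm [-0.0, -23.0, 70.0]
up [0.425 0.177 0.227] 0.0 [0.94, 0.1, -1.46, 1.82, 0.1, 1.32, -0.73] tool mm [-0.0, -23.0, -80.0]
```

Lid is following (~0.55 rad). Continue down.

Call:
{"op": "jog_arm", "data": {"plan": [[0,0,0,0,-5,8,-1],[0,0,0,0,-9,15,-1],[0,0,0,0,-12,23,-1],[0,0,0,0,-16,32,-1],[0,0,0,0,-19,42,-1],[0,0,0,0,-20,50,-1],[0,0,0,0,-22,58,-1],[0,0,0,0,-23,64,-1],[0,0,0,0,-23,68,-1]]}}

```text
time: 26.2
ee_pos: [0.4277, 0.1775, 0.081]
eef_rot: [0.77, 0.638, 0.0, 0.001]
ft_force: [-0.4, -0.1, 0.8]
width: 0.0008
grip_force: 0.4
```

Call:
{"op": "jog_arm", "data": {"plan": [[0,0,0,0,0,1,-1],[0,0,0,0,0,2,-1],[0,0,0,0,0,2,-1]]}}

```text
time: 26.5
ee_pos: [0.4281, 0.1775, 0.0797]
eef_rot: [0.77, 0.638, 0.001, 0.001]
ft_force: [-0.2, 0.2, 0.1]
width: 0.0003
grip_force: 0.0
```

```bash
python3 lid.py
```

```text
26.5 [0.42810729 0.17753328 0.0796602 ] [-0.2  0.2  0.1]
-0.1 415 dz/dx [-0.013  0.079] theta 0.013 Xmin -0.085 Z 0.073 0.086
-0.07 426 dz/dx [-0.019  0.079] theta 0.019 Xmin -0.084 Z 0.069 0.089
0.1 249 dz/dx [-0.023  0.079] theta 0.023 Xmin -0.019 Z 0.07 0.084
```

Call:
{"op": "jog_arm", "data": {"plan": [[0,0,0,0,-5,1,-1],[0,0,0,0,-5,2,-1],[0,0,0,0,-5,2,-1]]}}

```text
time: 26.85
ee_pos: [0.4225, 0.1788, 0.0779]
eef_rot: [0.77, 0.638, 0.0, 0.001]
ft_force: [-4.6, -0.7, 8.2]
width: 0.0005
grip_force: 4.1
```

Call:
{"op": "jog_arm", "data": {"plan": [[0,0,0,0,0,0.5,-1],[0,0,0,0,0,1,-1],[0,0,0,0,0,1,-1]]}}

```text
time: 27.15
ee_pos: [0.4225, 0.1788, 0.0777]
eef_rot: [0.77, 0.638, 0.0, 0.001]
ft_force: [-10.9, -3.9, 24.0]
width: 0.0004
grip_force: 12.0
```

Call:
{"op": "jog_arm", "data": {"plan": [[0,0,0,0,0,-3,-1],[0,0,0,0,0,-15,-1],[0,0,0,0,0,-40,-1],[0,0,0,0,0,-80,-1],[0,0,0,0,-20,-120,-1],[0,0,0,-40,-40,-150,-1],[0,0,0,-80,-40,-160,-1],[0,0,0,-120,-40,-160,-1],[0,0,0,-160,-40,-160,-1],[0,0,0,-200,-40,-160,-1],[0,0,0,-200,-40,-160,-1]]}}

```text
time: 28.25
ee_pos: [0.345, -0.0137, 0.2373]
eef_rot: [0.771, 0.637, 0.001, 0.002]
ft_force: [0.4, 0.2, -0.8]
width: 0.0006
grip_force: 0.0
```

```bash
python3 lid.py; python3 - <<'E'
from h import *
from fk import *
a=np.load("c0.npz")
for n,k in(("side","pa"),("top","pb")):
    c=camera(n);P=pts(c);d=P-C;X=d@cx;Y=d@cy;Z=P[...,2]
    for x0 in(-.075,-.04,0,.04,.07):
        m=(abs(X-x0)<.008)&(abs(Y)<.12)&(Z>.05)&(Z<.12); print(n,x0,np.median(Z[m]).round(4) if m.sum() else None,end=" ")
    print()
    for nm,p in(("cup",(.699,0)),("jar",(.789,.204)),("mallet",(.783,-.157)),("post",(.61,-.165))):
        o=a[k]; f=lambda Q:Q[(abs(Q[...,0]-p[0])<.07)&(abs(Q[...,1]-p[1])<.06)&(Q[...,2]>.03)].mean(0).round(3)
        print(nm,f(o),f(P))
E
```

```text
28.25 [ 0.34501767 -0.01367821  0.237333  ] [ 0.4  0.2 -0.8]
-0.1 414 dz/dx [-0.006  0.078] theta 0.006 Xmin -0.084 Z 0.069 0.084
-0.07 423 dz/dx [-0.007  0.078] theta 0.007 Xmin -0.084 Z 0.07 0.084
0.1 416 dz/dx [-0.004  0.078] theta 0.004 Xmin -0.083 Z 0.069 0.085
side -0.075 0.0768 side -0.04 0.077 side 0 0.077 side 0.04 0.0769 side 0.07 0.0767 
cup [ 0.71  -0.018  0.072] [ 0.709 -0.018  0.071]
jar [0.789 0.192 0.067] [0.789 0.192 0.067]
mallet [ 0.786 -0.178  0.053] [ 0.786 -0.178  0.053]
post [ 0.605 -0.172  0.194] [ 0.605 -0.172  0.194]
top -0.075 0.0783 top -0.04 0.0785 top 0 0.0782 top 0.04 0.078 top 0.07 0.0779 
cup [0.696 0.002 0.08 ] [0.696 0.002 0.08 ]
jar [0.787 0.203 0.076] [0.787 0.203 0.076]
mallet [ 0.784 -0.164  0.056] [ 0.784 -0.164  0.056]
post [ 0.598 -0.159  0.234] [ 0.597 -0.159  0.236]
```

The lid is level at 77 mm, so it is fully shut, and nothing else has moved.

```bash
python3 -c "
from bench import order
print(order.close_job())"
```

```text
the job is handed in; nothing more can be done
None
```

The ladle is off the hook and lying level on the case ribs, the lid is fully shut, and the teacup, mallet and jar have not moved; on the way I set the ladle's bowl on the bench once, under a light grip, to turn it level in the gripper. Handed in at about 28 s; no verdict was returned.

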